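# Hold a filter cube against the spring stop of an assembly jig

### The arm

A 6-joint arm with a two-finger parallel gripper is mounted at the origin on a cart in front of the work surface, level with it; the furniture and walls round the work are solid. World frame = base frame: x ahead of the robot, y to its left, z up, the work surface at z = 0. Lengths are in m, angles in rad, forces in N, time in s.
With the tool pointing down it reaches from about 0.3 to 0.875 m from the base axis. Payload 6.4 kg.
Tool frame: the origin (TCP) lies midway between the tips of the shut fingers; the grasp point (between the pads) lies 19 mm behind it; y points along the fingers, x is the direction in which the jaws open and shut, and the axes are right-handed (so a half turn about y gives the same grasp; the last joint's range is limited). The gripper opens to 85 mm and grips with 20 to 120 N. Pads are 22 mm wide; open, the fingers measure 114 mm over their backs; the gripper's body (76 mm by 85 mm) begins 54 mm behind the grasp point. The pads swing forward as they close: fully open they stand 13 mm farther back than shut.
Start: joints at [1.062, 0.181, 1.607, -0, 1.354, -0.206], TCP at [0.171, 0.549, 0.202] pointing down, gripper open.
Joint ranges: [-2.99, 2.99], [-0.89, 2.07], [0.3, 2.58], [-1.14, 4.28], [0, 2.63], [-3.12, 3.12]. Speed limits (rad/s): [2.57, 2.57, 3.01, 3.14, 3.14, 3.14].

### API

Orientations are given as a unit quaternion [w, x, y, z].
In Python, from bench import ctrl gives the robot as it stands.
- The arm moves only by the tool step_arm, never from a script. Its argument "commands" is a list of rows, each a list of 7 numbers: the turn, a rotation vector about the tool's x, y, z in units of 6 degrees (1.0 is 6 degrees), then the shift along the tool's x, y, z in units of 30 mm (1.0 is 30 mm), then the opening, from 0 (shut) to 1 (fully open). A call has 1 to 10 rows; each row shifts and turns the commanded pose from where the row before left it, along the tool's axes as they then stand; what a row does not reach is not made up. A row lasts 1/10 s, in which the tool goes at most 50 mm and 8.59 degrees, less where a joint would pass 70% of its speed; a pose out of reach is approached as far as the arm can. A call with a number of a shift or a turn outside -1 to 1 is refused whole. A call with a gripper value outside its range is refused whole. The fingers move at their own pace and stop on an object; the grip force is fixed at half the most. Time passes only in rows, so rows that do not move let the fingers close. It gives the time, the measured TCP pose, the force and the opening at its end, in the units of the state.
- ctrl.get_obs(): the state, without advancing time (a new reading comes with each control period).
- ctrl.camera(name): name is "side" or "top" or "wrist"; returns (picture, depth): 480x640x3 uint8, blue, green, red; 480x640 float32, m along the optical axis (not along the pixel's ray), 0 where there is no reading.
- ctrl.get_calibration(name): a dict with "intrinsics" (3x3 intrinsics, pixels), "D" ([k1, k2, p1, p2, k3] as OpenCV has them; the pictures are not rectified), "R" (3x3) and "t" (3): a world point X has camera coordinates R X + t. Camera axes: x right, y down, z forward; pixel columns grow to the right and rows downward; lengths in m; the calibration is good to about 2 mm. A picture is of the moment at which its call begins: read the wrist's pose just before it. get_calibration takes no time and is no camera call; for the wrist camera it gives the pose at the moment of the call.
- ctrl.hand_in(): hands the job in, once; it reports no verdict.
Trained networks look in the newest picture that a camera, given by its name, has taken for a name from the list of things; names that differ only in an ending like _2 or _b are one class to them, and where a whole thing is asked for, a point or a joint stands for the part that bears it (a point fixed in the world has none). Each returns a list of dicts, best first, with "p" (0 to 1); they miss things now and then, are a little off and sometimes report something else, mostly with a low value. They report only what shows in the picture. A call takes as long as a camera call. They do not tell look-alikes from the thing itself.
- ctrl.boxes_of(thing, camera): "point" ([x, y, z] in m, in the coordinates of the camera as it stood for that picture, good to about 4 mm: the middle of the surface that is visible of it).
- ctrl.silhouettes(thing, camera): "pixels" (480x640 bool, what is visible of it).
The state is a dict: "time_s": time; "q": joint angles; "dq": joint speeds; "joint_efforts": joint torques, N m; "eef_pos": TCP position; "eef_rot": TCP orientation; "wrist_force": force on the tool from outside, world axes, zero at the start; "torque": the same for the moment, N m; "opening": opening from 0.0 (shut) to 1.0 (fully open).
Only numpy, scipy, OpenCV 4.12 (cv2) and the standard library are available. Lean on these libraries where they do the work, as an engineer would, in place of code of your own. Each camera call takes 0.05 s, during which the arm holds its last target.

### The job

First press the black pad of the jig's sprung lever down until it snaps over and stays down by itself, and let go of it: that lifts the steel stop out of the bed. Then take the black filter cube that stands by itself just right of the jig, set it flat on the bed, midway across, and press its round-window face squarely against the stop's two prongs until the stop's pointers stand between the two engraved lines (about 10 newtons), without ever ramming the stop to the end of its travel. Finish while still holding the cube there with that steady push, so that a colleague can screw down the foot on its back, and leave the objective, the dish and the coverslip box where they are.

Things in the scene. Friction and masses are not known exactly. Their poses are not given: they have to be found in the camera images.
- jig: assembly jig fixed to the desk: dark base 190 x 137 x 8 mm, raised aluminium bed. Origin on the desk under the jig; x axis along the bed towards the stop (away from the robot), y left, z up. Bed top: z = 30 mm, x -80..40, y -40..40 mm, slotted at its far end. Behind it, two scale cheeks (y 42..50 each side, x 47..97, top z 44 mm) and a rear wall (x 93..100, top z 40 mm). Lever on the right side
- filter_cube: black filter cube, a box 34 (x) x 40 (y) x 36 (z) mm, x from -18 to +16 mm, about 90 g (varies); origin at the centre of its underside, z up. Its -x face carries the round window; a small light foot juts 5 mm from the low part of its +x face. Starts on the desk to the right of the jig, window roughly away from the robot. Grip it across y (40 mm)
- window (a point): centre of the cube's round-window face, 18 mm above the cube's underside
- bed (a point): point on the top of the bed, on its centre line at x = -25 mm in the jig's frame; the cube can be set down with its origin here, window towards the stop, clear of the stop
- stop_face (a point): middle of the stop's front face (moves with it). The stop is a steel fork: two prongs 8 mm wide, centred 14 mm either side of the jig's centre line, front faces at jig x = 12 mm when not pushed, joined behind the bed by a crossbar with a pointer at each end. Lowered, it is flush with the bed; raised, the prongs stand 14 mm proud of it and this point is 7 mm above the bed
- lever_pad (a point): centre of the top of the lever's black pad, 28 x 26 mm. The lever is 90 mm long from its pivot (jig x = 30, y = -70, z = 24 mm) to the pad, which points towards the robot; the pad is at jig x = -51, y = -70, z = 64 mm when up and x = -60, y = -70, z = 29 mm when fully down
- lever (a joint): lever angle in rad: 0 = up, 0.40 = fully down, level, against its rest. An over-centre spring resists the first 0.26 rad with up to about 5 N at the pad and throws the lever back if it is let go there; beyond, it snaps the lever down and holds it
- stop (a joint): travel of the stop away from the cube, in m, along the jig's x axis: 0 = not pushed, 0.020 = end of travel. Its springs push back with 1 N per mm, from zero. The two engraved lines on the cheeks mark 0.006 and 0.014 (6 and 14 N)
- stop_lift (a joint): height of the stop in m: 0 = sunk below the bed (lever up), 0.014 = raised (lever down); geared to the lever
- objective: bystander: light-coloured spare microscope objective standing upright, 29 mm across, 45 mm high, origin under its centre
- dish: bystander: flat round clear culture dish, 62 mm across, 14 mm high, origin under its centre
- coverslip_box: bystander: small box with a flat lid, 30 x 30 x 16 mm, origin under its centre
There are look-alikes about, which are no part of the job. Leave any green or purple look-alike of the filter_cube alone.

How it is judged:
By the outcome, as a careful person would: the job done as asked, in the order asked, and still so for the second after the job is handed in, while the arm keeps its last pose, push and grip.
It also fails if it takes over 58 s, if anything falls off the work surface, if the arm or the gripper's body presses on something with over 40 N, if the wrist force passes 120 N, or if a joint passes its speed limit or range.

## Working session

There is one attempt and no reset: what is moved stays moved. The work goes in short steps, Python scripts to look and compute and a tool call to move; the robot and the scene stay as the last step left them, time stands still between calls to the robot, and variables do not carry over. Pictures are saved under pics/ and viewed, and the job is handed in when it is done.

Besides the shell and the picture viewer there is one more tool, called after "Request:" as a command line: name --pt "numbers of a row" for each row, then --argument value for the rest. step_arm: Moves the arm, as the interface text tells. Its arguments: {"type":"object","properties":{"commands":{"type":"array"}},"required":["commands"]}

```bash
ls; mkdir -p pics; cat > h.py <<'E'
import numpy as np,cv2
from bench import ctrl
def cap(n,f):
    im,d=ctrl.camera(n); cv2.imwrite('pics/'+f,im); np.save('/tmp/d_'+n+'.npy',d); return im,d
def w(n,p):
    c=ctrl.get_calibration(n); return np.array(c['R']).T@(np.array(p)-np.array(c['t']))
def pix(n,X):
    c=ctrl.get_calibration(n); r=cv2.Rodrigues(np.array(c['R']))[0]
    return cv2.projectPoints(np.array(X,float).reshape(-1,3),r,np.array(c['t'],float),np.array(c['intrinsics'],float),np.array(c['D'],float))[0].reshape(-1,2)
def unproj(n,uv,d):
    c=ctrl.get_calibration(n); uv=np.array(uv,float).reshape(-1,1,2)
    x=cv2.undistortPoints(uv,np.array(c['intrinsics'],float),np.array(c['D'],float)).reshape(-1,2)
    P=np.c_[x,np.ones(len(x))]*np.array(d).reshape(-1,1)
    return (P-np.array(c['t']))@np.array(c['R'])
E
python3 - <<'E'
from h import *
np.set_printoptions(precision=4,suppress=True)
print(ctrl.get_obs())
for n in['top','side']:
    cap(n,n+'0.png')
    for t in['filter_cube','jig','lever_pad','objective','dish','coverslip_box','stop']:
        print(n,t,[(round(b['p'],2),w(n,b['point'])) for b in ctrl.boxes_of(t,n)[:4]])
E
```

```text
pics
{'time_s': 0.0, 'q': array([ 1.0617,  0.1815,  1.608 , -0.    ,  1.3538, -0.2063]), 'dq': array([ 0.0015, -0.0002, -0.0005,  0.0014,  0.0017,  0.0015]), 'joint_efforts': array([ -0.0036, -44.4877, -35.1331,  -0.0007,   0.0093,   0.    ]), 'eef_pos': array([0.1711, 0.5483, 0.2007]), 'eef_rot': array([-0.5694,  0.5699,  0.4183, -0.4194]), 'wrist_force': array([ 0.7647, -0.914 ,  0.5466]), 'torque': array([ 0.067 ,  0.0308, -0.0092]), 'opening': 0.9963453212612674}
top filter_cube [(0.74, array([ 0.4849, -0.3315,  0.0395])), (0.73, array([ 0.4532, -0.2536,  0.0352])), (0.55, array([ 0.5494, -0.2658,  0.0383]))]
top jig [(0.83, array([ 0.5136, -0.0412,  0.0333]))]
top lever_pad [(0.8, array([ 0.4892, -0.0995,  0.0513]))]
top objective [(0.64, array([ 0.7069, -0.1666,  0.0357]))]
top dish [(0.65, array([ 0.6014, -0.4293,  0.019 ]))]
top coverslip_box [(0.72, array([0.4845, 0.2202, 0.0183]))]
top stop [(0.65, array([ 0.5524, -0.0071,  0.0313]))]
side filter_cube [(0.83, array([ 0.4564, -0.2637,  0.0348])), (0.73, array([ 0.4814, -0.3406,  0.0353])), (0.71, array([ 0.5372, -0.2696,  0.0336])), (0.49, array([ 0.5494, -0.0098,  0.0291]))]
side jig [(0.82, array([ 0.5086, -0.0486,  0.0289]))]
side lever_pad [(0.53, array([ 0.4938, -0.1009,  0.0546])), (0.18, array([ 0.5372, -0.2708,  0.0334]))]
side objective [(0.71, array([ 0.7021, -0.1749,  0.0325]))]
side dish [(0.78, array([ 0.6003, -0.436 ,  0.0147]))]
side coverslip_box [(0.48, array([0.4904, 0.2121, 0.0183]))]
side stop [(0.64, array([ 0.4956, -0.0961,  0.0556])), (0.45, array([ 0.5977, -0.4381,  0.0175])), (0.3, array([ 0.7032, -0.1721,  0.0327]))]
```

View pics/top0.png

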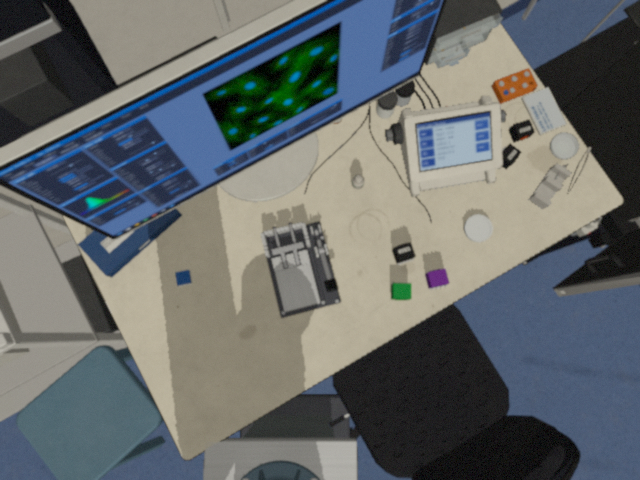

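View pics/side0.png

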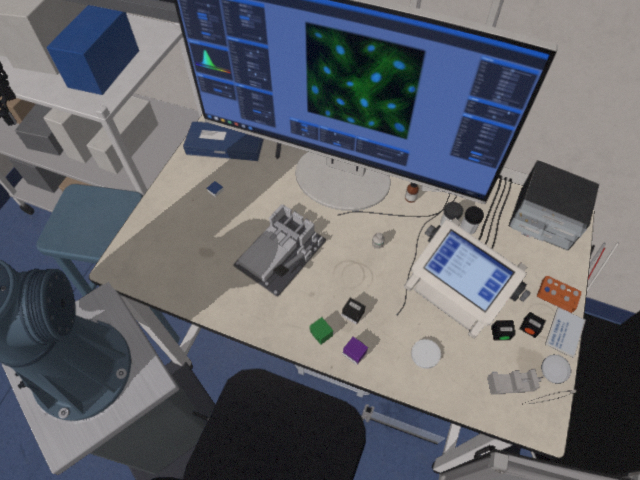

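The only free-standing black cube is at top (403,253). Green is at (401,291) and purple at (437,278). The jig is at (300,265), rotated slightly. Next I'll zoom in on the pictures I already have.

View pics/top0z.png

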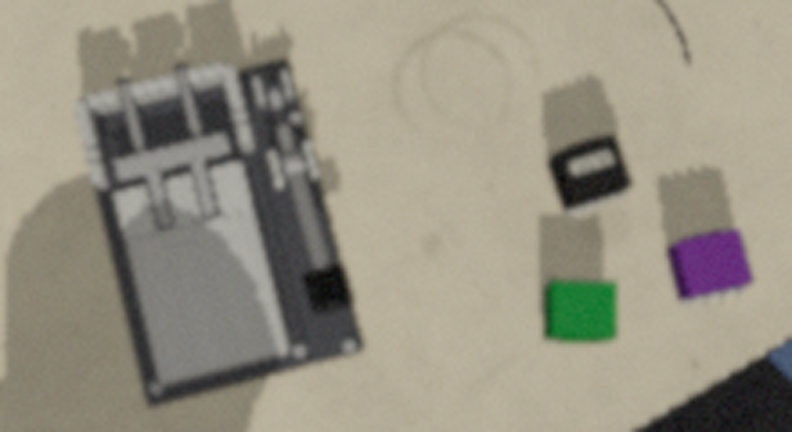

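View pics/side0z.png

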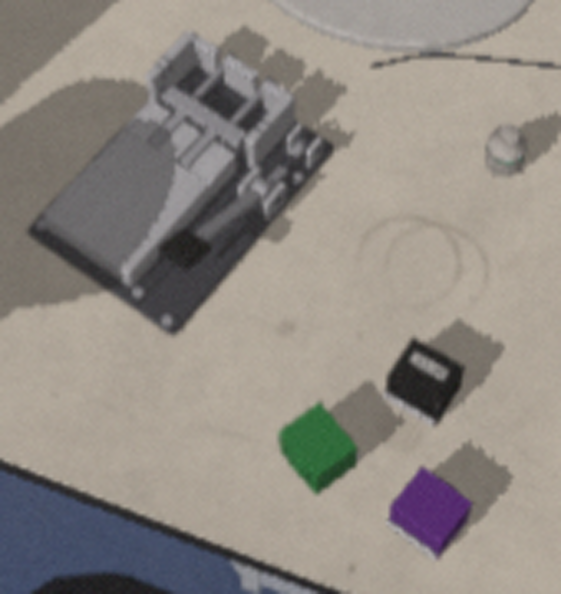

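```bash
cat >> h.py <<'E'
from scipy.spatial.transform import Rotation as Ro
def tool():
    o=ctrl.get_obs(); q=np.array(o['eef_rot']); return np.array(o['eef_pos']),Ro.from_quat(q,scalar_first=True).as_matrix(),o
def plan(p,yawx):
    """target pos, target world yaw (deg) of tool x axis, tool y down. prints rotation units and shift units in final tool axes"""
    P,R,o=tool(); a=np.deg2rad(yawx)
    x=np.array([np.cos(a),np.sin(a),0]); y=np.array([0,0,-1.]); z=np.cross(x,y)
    T=np.c_[x,y,z]
    rv=Ro.from_matrix(R.T@T).as_rotvec(degrees=True)/6
    s=T.T@(np.array(p)-P)/.03
    print('pos',P,'yaw x',np.degrees(np.arctan2(R[1,0],R[0,0])),'rot units',rv,'shift units (after rot)',s,'before',R.T@(np.array(p)-P)/.03)
E
python3 - <<'E'
from h import *
np.set_printoptions(precision=4,suppress=True)
P,R,o=tool();print(R)
c=ctrl.get_calibration('wrist');Rc=np.array(c['R']);print('cam pos in tool',R.T@(-Rc.T@c['t']-P),'cam axes in tool\n',R.T@Rc.T)
for y in(104.6,-75.4): plan([.44,-.03,.25],y)
E
```

```text
[[ 0.2982 -0.     -0.9545]
 [ 0.9545 -0.      0.2982]
 [-0.     -1.      0.    ]]
cam pos in tool [-0.0003 -0.1717  0.0702] cam axes in tool
 [[ 1.     -0.0001  0.0007]
 [-0.0007 -0.2723  0.9622]
 [ 0.0001 -0.9622 -0.2723]]
pos [0.1715 0.5489 0.2016] yaw x 72.64944442137838 rot units [-0.0001 -5.3251 -0.0001] shift units (after rot) [-20.9283  -1.613   -3.7985] before [-15.7477  -1.6129 -14.2981]
pos [0.1715 0.5489 0.2016] yaw x 72.64944442137838 rot units [ 0.0002 24.6749 -0.0002] shift units (after rot) [20.9283 -1.613   3.7985] before [-15.7477  -1.6129 -14.2981]
```

Request:
step_arm --pt "0 0 0 -0.5 -0.2 -0.45 0" --pt "0 0 0 -1 -0.2 -0.9 0" --pt "0 0 0 -1 -0.2 -0.9 0" --pt "0 0 0 -1 -0.2 -0.9 0" --pt "0 0 0 -1 -0.2 -0.9 0" --pt "0 0 0 -1 -0.2 -0.9 0" --pt "0 0 0 -1 -0.2 -0.9 0" --pt "0 0 0 -1 -0.2 -0.9 0" --pt "0 0 0 -1 0 -0.9 0" --pt "0 0 0 -1 0 -0.9 0"

```text
time_s: 1.8
eef_pos: [0.3319, 0.199, 0.2502]
eef_rot: [-0.569, 0.57, 0.42, -0.418]
wrist_force: [0.3, -0.5, 0.7]
opening: -0.001
```

Request:
step_arm --pt "0 0 0 -1 0 -0.9 0" --pt "0 0 0 -1 0 -0.9 0" --pt "0 0 0 -1 0 -0.9 0" --pt "0 0 0 -1 0 -0.9 0" --pt "0 0 0 -1 0 -0.9 0" --pt "0 -1 0 -0.7 0 -0.6 0" --pt "0 -1 0 -0.3 0 -0.4 0" --pt "0 -1 0 0 0 0 0" --pt "0 -1 0 0 0 0 0" --pt "0 -1 0 0 0 0 0"

```text
time_s: 2.8
eef_pos: [0.4364, -0.02, 0.2496]
eef_rot: [-0.441, 0.441, 0.553, -0.553]
wrist_force: [-0.4, -0.0, -0.3]
opening: -0.003
```

```bash
python3 - <<'E'
from h import *
np.set_printoptions(precision=4,suppress=True)
plan([.44,-.03,.25],104.6)
cap('wrist','w1.png')
E
```

```text
pos [ 0.4364 -0.02    0.2496] yaw x 102.86179772284937 rot units [ 0.0003 -0.2897  0.0001] shift units (after rot) [-0.3543 -0.013  -0.0322] before [-0.3532 -0.013  -0.0429]
```

View pics/w1.png

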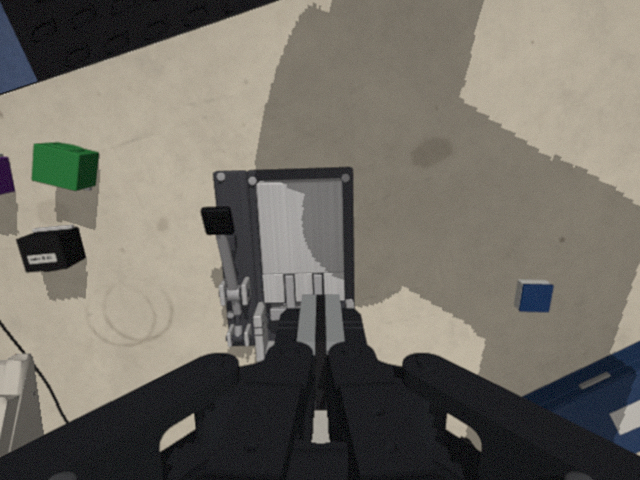

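The wrist view shows the jig at (215–352, 168–350), with the pad at (217,220) and bed corners near (257,182) and (342,178). The black cube is at (52,248) and the fingers cover the stop end. Next I'll fit the jig pose.

```bash
python3 - <<'E'
from h import *
np.set_printoptions(precision=4,suppress=True)
im=cv2.imread('pics/w1.png'); d=np.load('/tmp/d_wrist.npy')
def jw(p,x,y,a): 
    p=np.array(p,float);c,s=np.cos(a),np.sin(a);return np.c_[x+c*p[:,0]-s*p[:,1],y+s*p[:,0]+c*p[:,1],p[:,2]]
v,u=np.mgrid[150:330,190:370]
P=unproj('wrist',np.c_[u.ravel(),v.ravel()],d[150:330,190:370].ravel())
b=P[(abs(P[:,2]-.03)<.004)&(P[:,0]>.4)&(P[:,0]<.53)&(P[:,1]>-.09)]
print('bed',len(b),b[:,2].mean(),cv2.minAreaRect((b[:,:2]*1000).astype(np.float32)))
pd=P[(P[:,2]>.055)&(P[:,2]<.072)&(P[:,0]<.52)];print('pad',len(pd),pd.mean(0),pd.min(0),pd.max(0))
base=P[(P[:,2]>.004)&(P[:,2]<.05)&(P[:,0]<.53)]
print('base',cv2.minAreaRect((base[:,:2]*1000).astype(np.float32)))
S=4; z=cv2.resize(im[160:340,200:370],None,fx=S,fy=S,interpolation=cv2.INTER_CUBIC)
def draw(poly,col,x,y,a):
    q=(pix('wrist',jw(poly,x,y,a))-[200,160]+.5)*S
    cv2.polylines(z,[q.astype(np.int32)],True,col,1)
pose=(.511,-.0216,np.deg2rad(14.6))
for poly,col in[([[-80,-40,30],[40,-40,30],[40,40,30],[-80,40,30]],(0,255,0)),([[-90,-87,8],[100,-87,8],[100,50,8],[-90,50,8]],(0,0,255)),
 ([[-65,-84,64],[-37,-84,64],[-37,-56,64],[-65,-56,64]],(255,0,0))]:
    draw(np.array(poly)/1000,col,*pose)
cv2.imwrite('pics/w1z.png',z[:600])
E
```

```text
bed 9016 0.029396063223096833 ((484.4700927734375, -41.21873474121094), (119.0202865600586, 109.09378051757812), 14.873953819274902)
pad 915 [ 0.4676 -0.1031  0.0634] [ 0.4529 -0.1189  0.055 ] [ 0.4876 -0.0885  0.0694]
base ((482.63189697265625, -44.16920471191406), (133.50099182128906, 137.62904357910156), 15.039480209350586)
```

View pics/w1z.png

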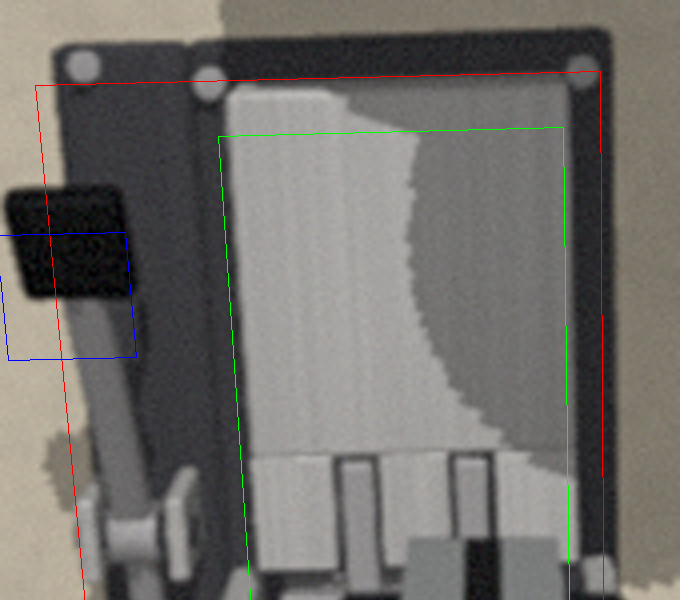

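```bash
cat >> h.py <<'E'
def jw(p,x,y,a): 
    p=np.array(p,float).reshape(-1,3);c,s=np.cos(a),np.sin(a);return np.c_[x+c*p[:,0]-s*p[:,1],y+s*p[:,0]+c*p[:,1],p[:,2]]
E
python3 - <<'E'
from h import *
from scipy.optimize import least_squares
np.set_printoptions(precision=4,suppress=True)
im=cv2.imread('pics/w1.png')
S=4
zp=np.array([[228,92],[568,82],[357,460],[472,460]])/S+[200,160]-.5
J=np.array([[-80,-40,30],[-80,40,30],[12,-14,30],[12,14,30]])/1000
r=least_squares(lambda q:(pix('wrist',jw(J,*q))-zp).ravel(),[.5,-.02,.25])
pose=r.x;print(pose,np.degrees(pose[2]),r.fun)
def ov(n,im,o,sz,S,f):
    z=cv2.resize(im[o[1]:o[1]+sz[1],o[0]:o[0]+sz[0]],None,fx=S,fy=S,interpolation=cv2.INTER_CUBIC)
    for poly,col in[([[-80,-40,30],[40,-40,30],[40,40,30],[-80,40,30]],(0,255,0)),([[-90,-87,8],[100,-87,8],[100,50,8],[-90,50,8]],(0,0,255)),
     ([[-64,-83,64],[-38,-83,64],[-38,-57,64],[-64,-57,64]],(255,0,0)),([[47,42,44],[97,42,44],[97,50,44],[47,50,44]],(0,255,255))]:
        q=(pix(n,jw(np.array(poly)/1000,*pose))-o+.5)*S
        cv2.polylines(z,[q.astype(np.int32)],True,col,1)
    cv2.imwrite('pics/'+f,z)
ov('wrist',im,np.array([200,160]),(170,150),4,'w1y.png')
ov('top',cv2.imread('pics/top0.png'),np.array([250,205]),(110,120),5,'t0y.png')
E
```

```text
[ 0.5001 -0.022   0.2595] 14.865919861924434 [-0.9166 -0.3542  0.9914 -0.4112  0.0513  0.8659 -0.1307  0.0621]
```

View pics/w1y.png

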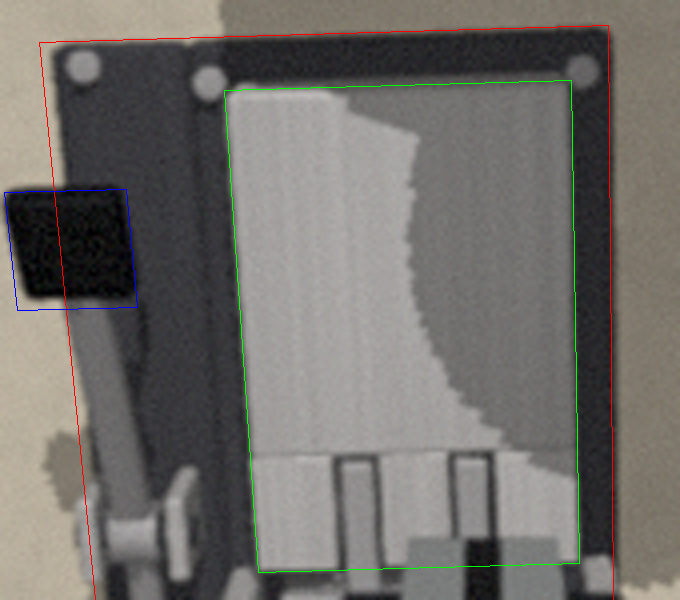

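View pics/t0y.png

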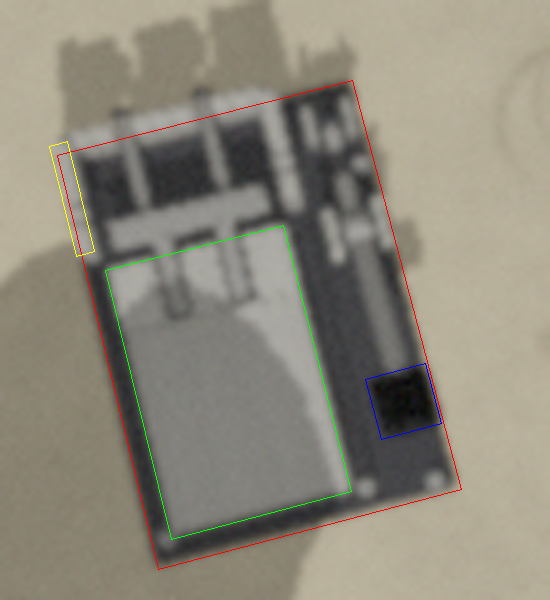

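```bash
cat >> h.py <<'E'
JP=(.5001,-.0220,.2595)
def tojig(p):
    p=np.array(p,float).reshape(-1,3);c,s=np.cos(JP[2]),np.sin(JP[2]);d=p[:,:2]-JP[:2]
    return np.c_[c*d[:,0]+s*d[:,1],-s*d[:,0]+c*d[:,1],p[:,2]]
def stat():
    P,R,o=tool();F=np.array(o['wrist_force']);c,s=np.cos(JP[2]),np.sin(JP[2])
    print('t',round(o['time_s'],2),'jig mm',(tojig(P)[0]*1000).round(1),'yawerr',round(np.degrees(np.arctan2(R[1,0],R[0,0])-JP[2])-90,2),'Fjig',np.round([c*F[0]+s*F[1],-s*F[0]+c*F[1],F[2]],1),'open',round(o['opening'],3))
E
python3 - <<'E'
from h import *
np.set_printoptions(precision=3,suppress=True)
stat()
plan(jw([-.053,-.070,.085],*JP)[0],104.87)
E
```

```text
t 2.85 jig mm [-61.   18.4 249.6] yawerr -1.71 Fjig [-0.8  0.2 -0.4] open -0.001
pos [ 0.436 -0.02   0.25 ] yaw x 103.1624304735205 rot units [ 0.001 -0.285 -0.001] shift units (after rot) [-2.947  5.488 -0.268] before [-2.937  5.488 -0.355]
```

Request:
step_arm --pt "0 -0.28 0 0 0 0 0" --pt "0 0 0 -0.9 0.5 -0.1 0" --pt "0 0 0 -1 1 -0.1 0" --pt "0 0 0 -0.8 1 -0.07 0" --pt "0 0 0 -0.25 1 0 0" --pt "0 0 0 0 1 0 0" --pt "0 0 0 0 0.7 0 0" --pt "0 0 0 0 0.3 0 0" --pt "0 0 0 0 0 0 0"

```text
time_s: 3.75
eef_pos: [0.4653, -0.103, 0.0836]
eef_rot: [0.435, -0.433, -0.558, 0.558]
wrist_force: [-0.5, -0.2, 0.2]
opening: 0.001
```

```bash
python3 - <<'E'
from h import *
stat(); cap('wrist','w2.png')
E
```

```text
t 3.75 jig mm [-54.4 -69.3  83.6] yawerr -0.58 Fjig [-0.5 -0.1  0.2] open 0.001
```

View pics/w2.png

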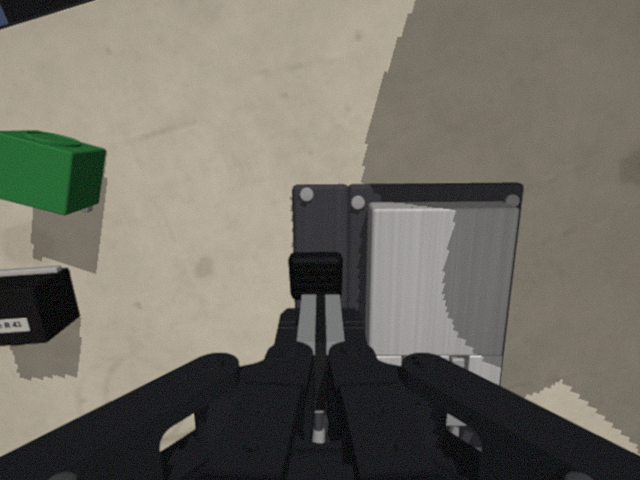

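The shut fingers at (320,300) are centred over the pad at (315,275), so I'll press.

Request:
step_arm --pt "0 0 0 0 0.4 0 0" --pt "0 0 0 0 0.3 0.02 0" --pt "0 0 0 0 0.3 0.05 0" --pt "0 0 0 0 0.25 0.05 0" --pt "0 0 0 0 0.2 0.05 0"

```text
time_s: 4.3
eef_pos: [0.4607, -0.1046, 0.0403]
eef_rot: [0.434, -0.433, -0.558, 0.559]
wrist_force: [0.3, -0.1, 0.6]
opening: 0.001
```

Request:
step_arm --pt "0 0 0 0 0.1 0.02 0" --pt "0 0 0 0 0.1 0.02 0" --pt "0 0 0 0 0.05 0.0 0" --pt "0 0 0 0 0 0 0"

```text
time_s: 4.7
eef_pos: [0.4593, -0.1051, 0.0336]
eef_rot: [0.434, -0.433, -0.558, 0.559]
wrist_force: [-3.9, -0.8, 4.8]
opening: -0.002
```

```bash
python3 - <<'E'
from h import *
stat()
E
```

```text
t 4.7 jig mm [-60.8 -69.8  33.6] yawerr -0.53 Fjig [-4.   0.3  4.8] open -0.002
```

```bash
python3 - <<'E'
from h import *
stat(); cap('wrist','w3.png')
im,d=cap('top','top3.png');cv2.imwrite('pics/top3z.png',cv2.resize(im[205:325,250:360],None,fx=5,fy=5,interpolation=cv2.INTER_CUBIC))
E
```

```text
t 4.7 jig mm [-60.8 -69.8  33.6] yawerr -0.53 Fjig [-4.   0.3  4.8] open -0.002
```

View pics/w3.png

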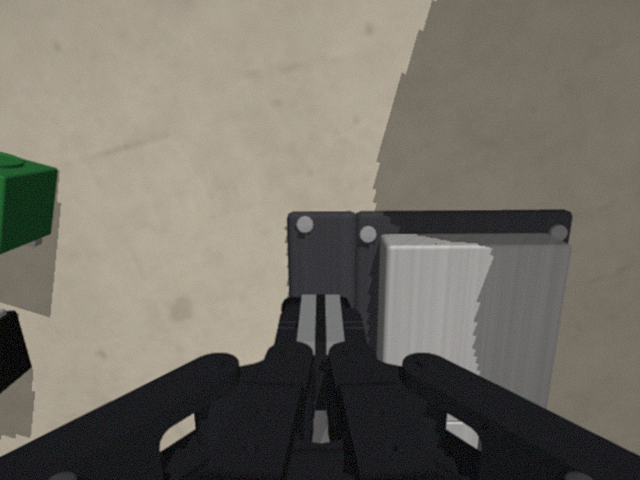

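View pics/top3z.png

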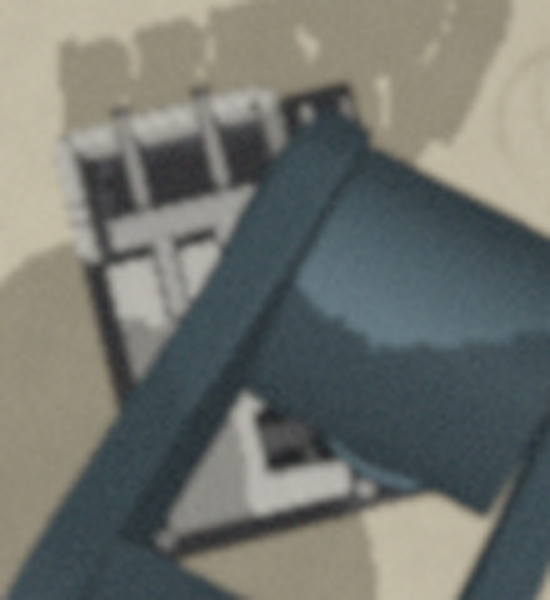

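Request:
step_arm --pt "0 0 0 0 0.07 0 0" --pt "0 0 0 0 0 0 0"

```text
time_s: 5.0
eef_pos: [0.4598, -0.1052, 0.0316]
eef_rot: [0.434, -0.434, -0.558, 0.559]
wrist_force: [-3.0, -0.7, 4.6]
opening: -0.0
```

```bash
python3 - <<'E'
from h import *
stat()
E
```

```text
t 5.0 jig mm [-60.3 -70.1  31.6] yawerr -0.53 Fjig [-3.   0.1  4.6] open -0.0
```

Request:
step_arm --pt "0 0 0 0 0.06 0 0" --pt "0 0 0 0 0 0 0"

```text
time_s: 5.2
eef_pos: [0.46, -0.1052, 0.0297]
eef_rot: [0.434, -0.434, -0.558, 0.559]
wrist_force: [-3.7, -1.2, 4.4]
opening: -0.002
```

```bash
python3 - <<'E'
from h import *
stat();im,d=cap('side','s4.png');cv2.imwrite('pics/s4z.png',cv2.resize(im[190:310,220:350],None,fx=5,fy=5,interpolation=cv2.INTER_CUBIC))
E
```

```text
t 5.2 jig mm [-60.1 -70.1  29.7] yawerr -0.53 Fjig [-3.9 -0.2  4.4] open -0.002
```

View pics/s4z.png

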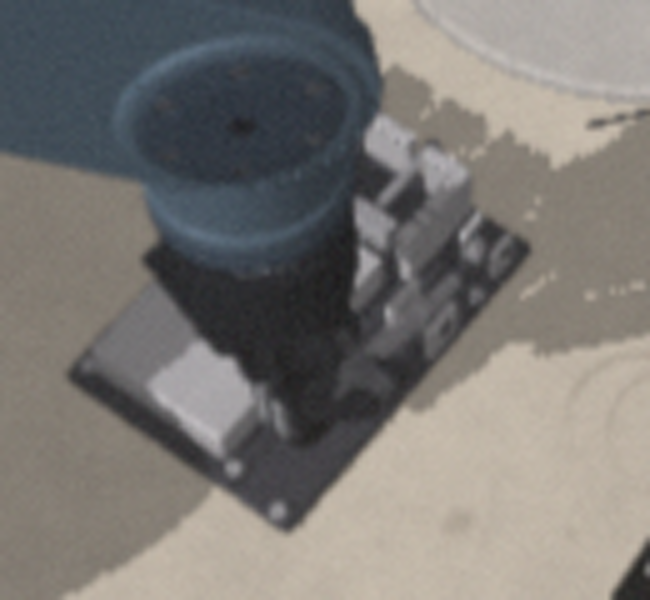

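Request:
step_arm --pt "0 0 0 0 -0.5 0.1 0" --pt "0 0 0 0 -1 0 0" --pt "0 0 0 0 -1 0.2 0" --pt "0 0 0 0 0 0 0"

```text
time_s: 5.65
eef_pos: [0.4542, -0.1085, 0.1085]
eef_rot: [-0.431, 0.437, 0.559, -0.558]
wrist_force: [-0.9, 0.7, 0.5]
opening: -0.001
```

```bash
python3 - <<'E'
from h import *
stat();im,d=cap('side','s5.png');cv2.imwrite('pics/s5z.png',cv2.resize(im[190:310,220:350],None,fx=5,fy=5,interpolation=cv2.INTER_CUBIC))
cap('wrist','w5.png')
E
```

```text
t 5.65 jig mm [-66.5 -71.9 108.5] yawerr -0.54 Fjig [-0.7  0.9  0.5] open -0.001
```

View pics/s5z.png

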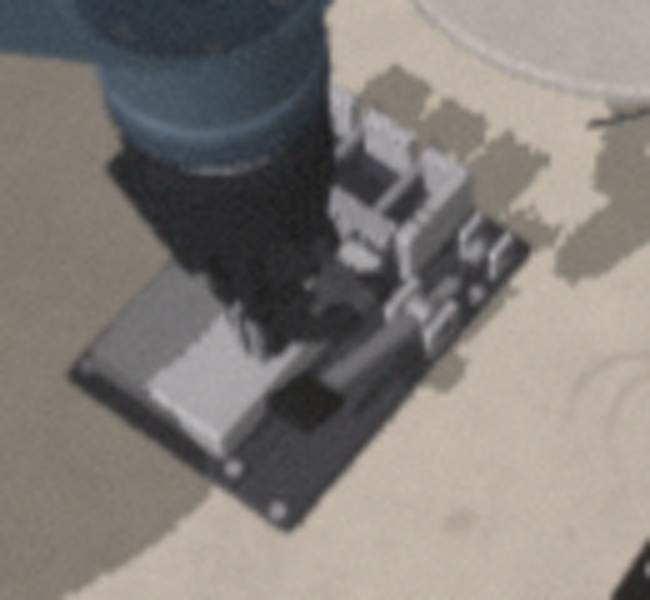

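View pics/w5.png

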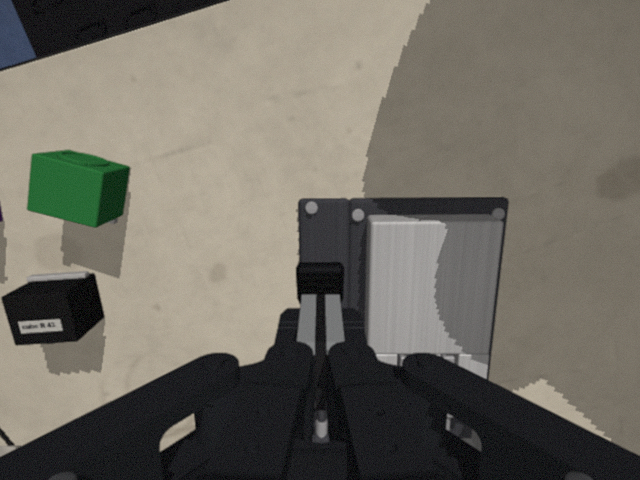

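```bash
python3 - <<'E'
from h import *
np.set_printoptions(precision=1,suppress=True,linewidth=150)
a=cv2.imread('pics/w3.png')[270:390,250:390];b=cv2.imread('pics/w5.png')[270:390,250:390]
cv2.imwrite('pics/w35.png',np.hstack([cv2.resize(x,None,fx=2.8,fy=2.8,interpolation=cv2.INTER_CUBIC) for x in(a,b)]))
d=np.load('/tmp/d_wrist.npy')
for u in(312,320,328):
  vs=np.arange(255,345,5);P=tojig(unproj('wrist',np.c_[np.full(len(vs),u),vs],d[vs,u]))*1000
  print(u);print(np.c_[vs,P])
E
```

```text
312
[[255.  -53.  -75.5   6.1]
 [260.  -49.4 -75.5   5.8]
 [265.  -66.1 -74.1  65. ]
 [270.  -64.  -74.1  66.7]
 [275.  -60.7 -74.2  65.4]
 [280.  -57.6 -74.3  64.8]
 [285.  -54.2 -74.3  63.2]
 [290.  -50.4 -74.4  61.1]
 [295.  -80.7 -72.5 139.5]
 [300.  -80.8 -72.4 144. ]
 [305.  -80.4 -72.3 147.4]
 [310.  -81.  -72.2 152.3]
 [315.  -80.6 -72.1 155.2]
 [320.  -80.6 -72.1 158.6]
 [325.  -80.5 -72.  161.8]
 [330.  -81.  -71.9 165.9]
 [335.  -81.  -71.9 168.8]
 [340.  -81.  -71.8 171.7]]
320
[[255.  -53.2 -70.1   6.9]
 [260.  -49.4 -70.2   5.9]
 [265.  -66.1 -69.9  65.1]
 [270.  -63.8 -69.9  66.3]
 [275.  -60.9 -70.   66. ]
 [280.  -57.3 -70.   64. ]
 [285.  -54.3 -70.   63.6]
 [290.  -50.5 -70.1  61.5]
 [295.  -80.7 -69.7 139.7]
 [300.  -80.4 -69.7 143.1]
 [305.  -80.1 -69.7 146.6]
 [310.  -80.6 -69.7 151.5]
 [315.  -80.5 -69.6 155. ]
 [320.  -81.  -69.6 159.5]
 [325.  -80.7 -69.6 162.3]
 [330.  -80.6 -69.6 165.3]
 [335.  -80.5 -69.6 168. ]
 [340.  -81.3 -69.6 172.2]]
328
[[255.  -53.  -64.8   6.4]
 [260.  -49.5 -64.8   6.3]
 [265.  -65.7 -65.7  64. ]
 [270.  -63.4 -65.7  65.4]
 [275.  -60.7 -65.7  65.7]
 [280.  -57.6 -65.7  64.8]
 [285.  -54.1 -65.7  63.2]
 [290.  -50.4 -65.7  61.2]
 [295.  -80.6 -66.9 139.6]
 [300.  -80.9 -67.  144.5]
 [305.  -80.5 -67.  147.6]
 [310.  -80.3 -67.1 151.1]
 [315.  -80.5 -67.1 155.2]
 [320.  -80.6 -67.2 158.8]
 [325.  -80.5 -67.3 161.9]
 [330.  -81.2 -67.3 166.4]
 [335.  -80.3 -67.4 167.6]
 [340.  -80.5 -67.4 171. ]]
```

View pics/w35.png

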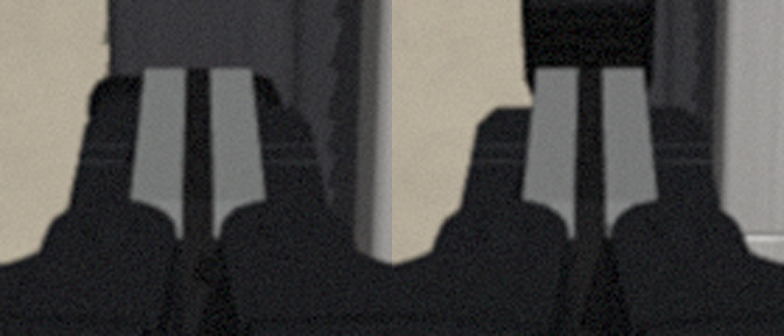

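```bash
python3 - <<'E'
from h import *
np.set_printoptions(precision=4,suppress=True,linewidth=150)
P,R,o=tool()
for dz in(0,.005,.01,.014):
  for dy in(0,-.019,-.03,-.04): print(dz,dy,pix('wrist',P+R@[0,dy,dz]))
d=np.load('/tmp/d_wrist.npy')
for v in(292,294,296,298,300,320,360,400,440): print(v,[(R.T@(unproj('wrist',[[u,v]],[d[v,u]])[0]-P)*1000).round(0) for u in(300,312,320,328,340)])
E
```

```text
0 0 [[319.2036 290.3022]]
0 -0.019 [[319.1055 308.7953]]
0 -0.03 [[319.0381 321.4991]]
0 -0.04 [[318.9682 334.6579]]
0.005 0 [[319.1975 279.4937]]
0.005 -0.019 [[319.098  296.9318]]
0.005 -0.03 [[319.0295 308.9254]]
0.005 -0.04 [[318.9585 321.3608]]
0.01 0 [[319.1913 268.5263]]
0.01 -0.019 [[319.0903 284.8763]]
0.01 -0.03 [[319.0208 296.1354]]
0.01 -0.04 [[318.9486 307.8213]]
0.014 0 [[319.1862 259.635 ]]
0.014 -0.019 [[319.0841 275.0895]]
0.014 -0.03 [[319.0137 285.7429]]
0.014 -0.04 [[318.9405 296.8094]]
292 [array([-11.,  45., -19.]), array([ -4.,  44., -19.]), array([  0.,  44., -19.]), array([  5.,  43., -19.]), array([ 11.,  45., -20.])]
294 [array([-11.,  45., -21.]), array([ -2., -33.,  12.]), array([  0., -32.,  12.]), array([  3., -33.,  12.]), array([ 11.,  47., -21.])]
296 [array([-11.,  46., -22.]), array([ -2., -36.,  13.]), array([  0., -35.,  12.]), array([  3., -36.,  13.]), array([ 11.,  46., -22.])]
298 [array([-11.,  48., -24.]), array([ -2., -37.,  12.]), array([  0., -37.,  12.]), array([  3., -36.,  12.]), array([ 11.,  47., -24.])]
300 [array([-11.,  47., -25.]), array([ -2., -39.,  12.]), array([  0., -38.,  12.]), array([  3., -39.,  13.]), array([ 11.,  47., -25.])]
320 [array([ -6., -53.,  12.]), array([ -2., -53.,  12.]), array([  0., -54.,  13.]), array([  3., -54.,  12.]), array([  6., -53.,  12.])]
360 [array([ -5., -78.,  13.]), array([ -2., -76.,  12.]), array([  0., -67.,   7.]), array([  3., -69.,   8.]), array([  5., -78.,  13.])]
400 [array([ -4., -98.,  17.]), array([ -2., -76.,   0.]), array([  0., -67.,  -6.]), array([  2., -76.,   1.]), array([  5., -95.,  14.])]
440 [array([  -3., -103.,   11.]), array([  -5.,   81., -147.]), array([   0.,   79., -145.]), array([   6.,   80., -146.]), array([   4., -103.,   11.])]
```

The wrist depth puts the actual fingertip ends about 32 mm behind the reported TCP. The contact heights and forces agree with that: 4.8 N fading to 4.4 N is only the start of the lever's stroke. So the lever just needs pressing lower. I'll go back down in steps and watch the force.

Request:
step_arm --pt "0 0 0 0.06 0.5 -0.35 0" --pt "0 0 0 0 1 0 0" --pt "0 0 0 0 0.8 0 0" --pt "0 0 0 0 0.3 0 0" --pt "0 0 0 0 0.2 0.05 0" --pt "0 0 0 0 0.1 0.03 0" --pt "0 0 0 0 0 0 0"

```text
time_s: 6.45
eef_pos: [0.4589, -0.1035, 0.0178]
eef_rot: [-0.434, 0.434, 0.559, -0.558]
wrist_force: [-0.7, 1.2, 0.5]
opening: -0.002
```

```bash
python3 - <<'E'
from h import *
stat()
E
```

```text
t 6.45 jig mm [-60.8 -68.2  17.8] yawerr -0.55 Fjig [-0.3  1.3  0.5] open -0.002
```

```bash
python3 - <<'E'
from h import *
stat();im,d=cap('side','s6.png');cv2.imwrite('pics/s6z.png',cv2.resize(im[190:310,220:350],None,fx=5,fy=5,interpolation=cv2.INTER_CUBIC))
cap('wrist','w6.png')
np.set_printoptions(precision=1,suppress=True,linewidth=150)
for u in(290,300,320,350):
  vs=np.arange(285,315,3);P=tojig(unproj('wrist',np.c_[np.full(len(vs),u),vs],np.load('/tmp/d_wrist.npy')[vs,u]))*1000
  print(u);print(np.c_[vs,P])
E
```

```text
t 6.45 jig mm [-60.8 -68.2  17.8] yawerr -0.55 Fjig [-0.3  1.3  0.5] open -0.002
290
[[285.  -58.6 -82.    7.4]
 [288.  -71.7 -79.1  43.5]
 [291.  -71.7 -78.9  46.3]
 [294.  -70.6 -78.9  46.6]
 [297.  -69.5 -79.   46.7]
 [300.  -68.8 -78.9  47.9]
 [303.  -67.5 -79.   47.6]
 [306.  -65.8 -79.1  46.5]
 [309.  -68.6 -78.4  55.1]
 [312.  -68.9 -78.2  58.1]]
300
[[285.  -58.9 -77.3   8.2]
 [288.  -71.5 -75.5  43.1]
 [291.  -71.1 -75.4  45. ]
 [294.  -70.3 -75.3  46. ]
 [297.  -69.8 -75.3  47.7]
 [300.  -68.7 -75.3  47.8]
 [303.  -67.1 -75.4  46.8]
 [306.  -65.9 -75.4  46.7]
 [309.  -69.3 -74.9  56.7]
 [312.  -72.8 -74.3  66.6]]
320
[[285.  -58.7 -68.2   7.8]
 [288.  -72.  -68.   44.5]
 [291.  -70.9 -68.   44.8]
 [294.  -72.8 -68.   52. ]
 [297.  -72.4 -68.   53.9]
 [300.  -73.1 -68.   58.1]
 [303.  -72.9 -68.   60. ]
 [306.  -72.6 -68.   61.7]
 [309.  -72.8 -68.   64.4]
 [312.  -72.4 -68.   65.9]]
350
[[285.  -58.3 -54.4   7.1]
 [288.  -56.8 -54.3   7.3]
 [291.  -55.1 -54.3   6.6]
 [294.  -54.2 -54.4   8.1]
 [297.  -52.5 -54.3   7.6]
 [300.  -51.1 -54.3   7.9]
 [303.  -49.2 -54.3   6.9]
 [306.  -48.  -54.3   7.6]
 [309.  -68.9 -57.8  56.3]
 [312.  -68.4 -57.8  57.5]]
```

View pics/s6z.png

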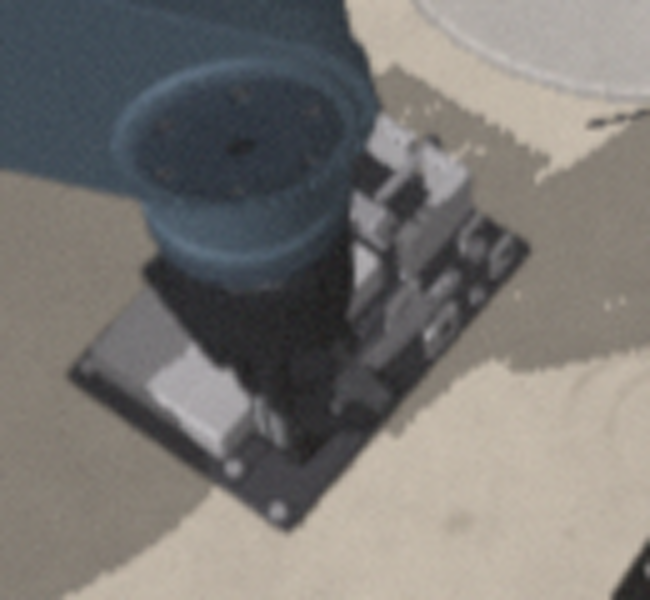

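View pics/w6.png

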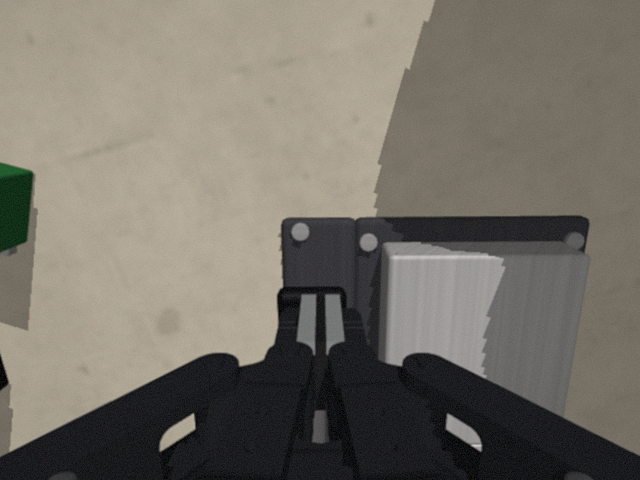

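The pad's near edge is visible at z≈47 mm directly under the finger ends, so the lever is about half down. I'll continue.

Request:
step_arm --pt "0 0 0 0 0.2 0.04 0" --pt "0 0 0 0 0.2 0.04 0" --pt "0 0 0 0 0.1 0 0" --pt "0 0 0 0 0 0 0"

```text
time_s: 6.95
eef_pos: [0.4557, -0.1038, 0.002]
eef_rot: [0.434, -0.433, -0.558, 0.559]
wrist_force: [0.3, 0.9, -0.3]
opening: 0.002
```

```bash
python3 - <<'E'
from h import *
stat();cap('wrist','w7.png')
np.set_printoptions(precision=1,suppress=True,linewidth=150)
for u in(290,300):
  vs=np.arange(275,315,3);P=tojig(unproj('wrist',np.c_[np.full(len(vs),u),vs],np.load('/tmp/d_wrist.npy')[vs,u]))*1000
  print(u);print(np.c_[vs,P])
E
```

```text
t 6.95 jig mm [-63.9 -67.7   2. ] yawerr -0.54 Fjig [ 0.5  0.8 -0.3] open 0.002
290
[[275.  -72.9 -79.9   8. ]
 [278.  -71.7 -79.9   8.3]
 [281.  -70.5 -80.    8.5]
 [284.  -69.4 -79.9   9.2]
 [287.  -67.4 -80.1   7.4]
 [290.  -73.7 -78.7  26.3]
 [293.  -72.8 -78.6  27.2]
 [296.  -72.2 -78.5  28.6]
 [299.  -70.8 -78.6  28.1]
 [302.  -69.6 -78.7  28.1]
 [305.  -68.7 -78.6  28.8]
 [308.  -72.  -77.9  38.7]
 [311.  -71.3 -77.8  39.5]
 [314.  -72.3 -77.5  44.1]]
300
[[275.  -73.  -75.8   8.3]
 [278.  -71.7 -75.8   8.3]
 [281.  -70.4 -75.8   8.4]
 [284.  -68.9 -75.9   7.9]
 [287.  -67.4 -75.9   7.7]
 [290.  -73.5 -74.9  26. ]
 [293.  -73.  -74.9  27.8]
 [296.  -72.4 -74.8  29.1]
 [299.  -71.  -74.9  28.7]
 [302.  -70.5 -74.8  30.2]
 [305.  -68.6 -74.9  28.7]
 [308.  -71.7 -74.4  38.1]
 [311.  -75.7 -73.8  49.2]
 [314.  -75.5 -73.8  50.9]]
```

The pad now sits level at z≈28.5 mm with no force on it, so it has snapped down. I'll lift off and go to the cube.

Request:
step_arm --pt "0 0 0 0 -0.5 0 0" --pt "0 0 0 0 -1 0 0" --pt "0 0 0 0 -1 0 0" --pt "0 0 0 0 -1 0 0" --pt "0 0 0 0 -0.8 0 1" --pt "0 0 0 -0.5 -0.3 0 1" --pt "0 0 0 -1 0 0 1" --pt "0 0 0 -0.8 0 0 1" --pt "0 0 0 0 0 0 1"

```text
time_s: 7.9
eef_pos: [0.474, -0.1742, 0.1403]
eef_rot: [0.434, -0.435, -0.558, 0.558]
wrist_force: [-0.1, -0.2, -0.6]
opening: 0.847
```

```bash
python3 - <<'E'
from h import *
np.set_printoptions(precision=4,suppress=True,linewidth=150)
stat();cap('wrist','w8.png')
im,d=cap('side','s8.png');cv2.imwrite('pics/s8z.png',cv2.resize(im[190:310,220:350],None,fx=5,fy=5,interpolation=cv2.INTER_CUBIC))
print(tojig([.5464,-.2656,0]))
print([(b['p'],tojig(w('wrist',b['point']))) for b in ctrl.boxes_of('filter_cube','wrist')])
E
```

```text
t 7.9 jig mm [ -64.3 -140.4  140.3] yawerr -0.68 Fjig [-0.2 -0.2 -0.6] open 0.847
[[-0.0178 -0.2473  0.    ]]
[(0.97, array([[-0.0938, -0.2946,  0.0382]])), (0.77, array([[-0.1018, -0.2109,  0.0365]])), (0.6, array([[-0.0313, -0.2447,  0.0346]]))]
```

View pics/w8.png

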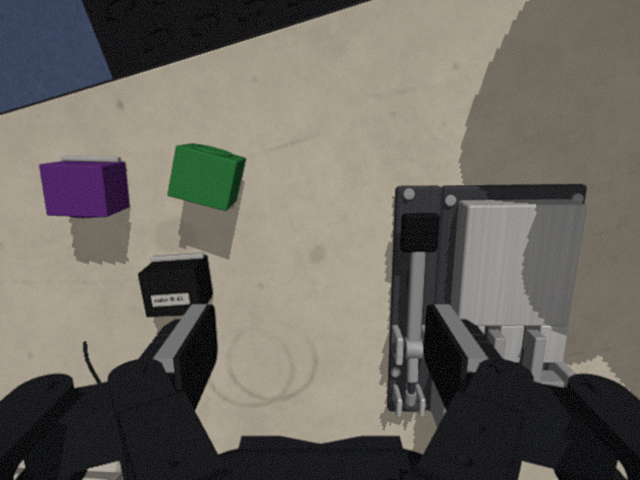

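View pics/s8z.png

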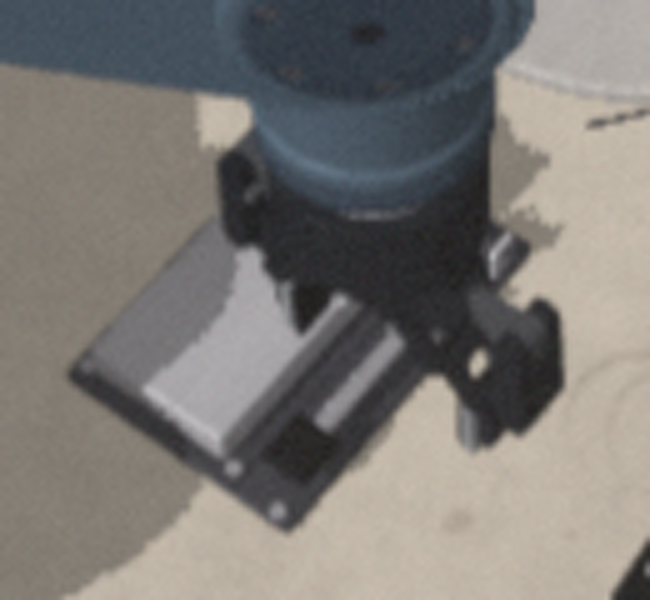

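The wrist view shows the lever down at (420,232) and the raised prongs at (515,340). The black cube is at (175,287), with its light foot on the robot side and its label at (170,300).

```bash
python3 - <<'E'
from h import *
np.set_printoptions(precision=1,suppress=True,linewidth=150)
d=np.load('/tmp/d_wrist.npy');im=cv2.imread('pics/w8.png')
v,u=np.mgrid[240:335,125:220]
P=tojig(unproj('wrist',np.c_[u.ravel(),v.ravel()],d[240:335,125:220].ravel()))*1000
t=P[(P[:,2]>32)&(P[:,2]<40)];print(len(t),t.mean(0),cv2.minAreaRect(t[:,:2].astype(np.float32)))
Pw=P
cv2.imwrite('pics/w8z.png',cv2.resize(im[235:335,125:225],None,fx=6,fy=6,interpolation=cv2.INTER_CUBIC))
PP,R,o=tool()
for u0 in(195,200,205,210,435,445,455):
  for v0 in range(296,330,3):
    p=R.T@(unproj('wrist',[[u0,v0]],[d[v0,u0]])[0]-PP)*1000
    if p[1]<-10: print(u0,v0,p);break
print('top-based')
d=np.load('/tmp/d_top.npy')
P=np.load('/tmp/P.npy');c=P[(P[:,2]>.031)&(P[:,2]<.042)&(abs(P[:,0]-.545)<.04)&(abs(P[:,1]+.267)<.04)];c=tojig(c)*1000
print(c.mean(0),cv2.minAreaRect(c[:,:2].astype(np.float32)))
E
```

```text
2485 [ -22.2 -242.5   34.5] ((-20.740108489990234, -241.96250915527344), (34.6065788269043, 40.218196868896484), 3.9278438091278076)
195 305 [-40.9 -42.3  12.1]
200 305 [-39.3 -42.   12. ]
205 305 [-37.2 -43.7  12.8]
210 305 [-36.2 -41.4  11.7]
435 305 [ 38.3 -42.2  12.1]
445 305 [ 41.6 -42.3  12.1]
455 302 [   0.4 -171.7   70.2]
top-based
[ -18.7 -246.7   36.2] ((-18.003173828125, -247.4878692626953), (35.08383560180664, 41.14674758911133), 3.8362176418304443)
```

View pics/w8z.png

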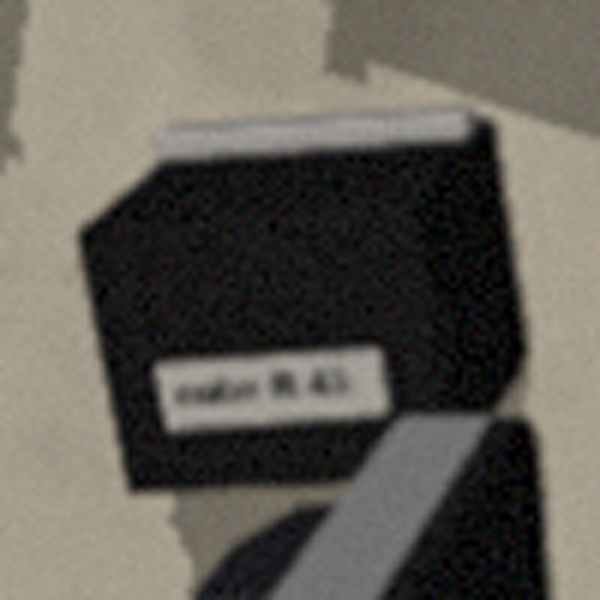

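Request:
step_arm --pt "0 0 0 -0.6 0 -0.25 1" --pt "0 0 0 -1 0 -0.4 1" --pt "0 0 0 -1 0 -0.4 1" --pt "0 0 0 -0.6 0.3 -0.25 1" --pt "0 -0.4 0 -0.27 0.5 -0.17 1" --pt "0 -0.37 0 0 0.2 0 1" --pt "0 0 0 0 0 0 1"

```text
time_s: 8.75
eef_pos: [0.5409, -0.2594, 0.1087]
eef_rot: [-0.412, 0.409, 0.576, -0.576]
wrist_force: [0.5, 0.2, -0.2]
opening: 1.0
```

```bash
python3 - <<'E'
from h import *
np.set_printoptions(precision=1,suppress=True,linewidth=150)
stat();im,d=cap('wrist','w9.png');stat()
v,u=np.mgrid[180:420,210:430]
P=tojig(unproj('wrist',np.c_[u.ravel(),v.ravel()],d[180:420,210:430].ravel()))*1000
t=P[(P[:,2]>32)&(P[:,2]<40)];print(len(t),t.mean(0),cv2.minAreaRect(t[:,:2].astype(np.float32)))
E
```

```text
t 8.75 jig mm [ -21.5 -240.   108.7] yawerr 4.14 Fjig [ 0.5  0.1 -0.2] open 1.0
t 8.8 jig mm [ -21.2 -240.3  109.6] yawerr 4.08 Fjig [ 0.4 -0.6  0.2] open 1.001
3670 [ -20.8 -246.5   36.4] ((-19.345834732055664, -246.46142578125), (35.86587905883789, 40.04066467285156), 3.4766855239868164)
```

View pics/w9.png

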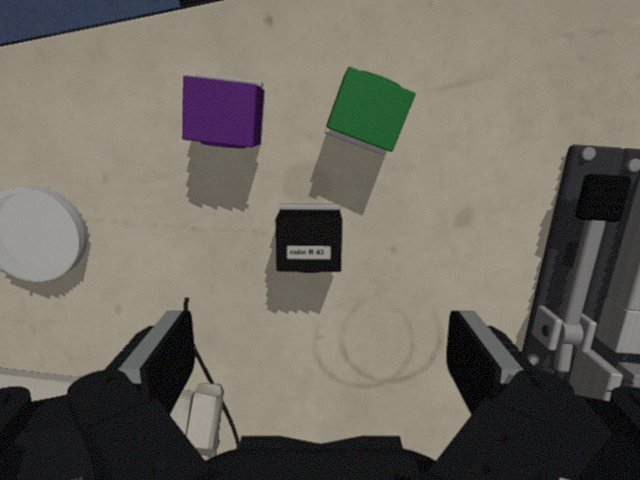

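```bash
python3 - <<'E'
from h import *
np.set_printoptions(precision=1,suppress=True,linewidth=150)
d=np.load('/tmp/d_wrist.npy');PP,R,o=tool()
for u,v in[(320,440),(320,460),(320,475),(270,460),(370,460),(175,320),(170,360),(150,340),(130,370),(100,420),(190,312),(185,360),(465,330),(455,360)]:
    print(u,v,R.T@(unproj('wrist',[[u,v]],[d[v,u]])[0]-PP)*1000)
print(R)
E
```

```text
320 440 [   0.4  108.4 -170.4]
320 460 [   0.5 -109.7   12.7]
320 475 [   0.5 -112.5   12.2]
270 460 [  -8.4 -109.2   12.2]
370 460 [   9.5 -108.2   11.3]
175 320 [-43.5 -54.1  12.5]
170 360 [-42.6 -63.2   4.4]
150 340 [-46.3 -66.3  12.5]
130 370 [-45.9 -79.9  11.8]
100 420 [ -40.2 -104.5   17. ]
190 312 [-42.3 -43.5  10.1]
185 360 [-42.2 -52.5  -2.1]
465 330 [ 43.2 -58.   11.2]
455 360 [ 42.7 -53.4  -1.6]
[[-0.3 -0.  -0.9]
 [ 0.9  0.  -0.3]
 [ 0.  -1.   0. ]]
```

The gripper body also measures 32 mm further back than specified, so the whole tool sits about 32 mm behind the reported TCP. I'll descend with that allowed for.

Request:
step_arm --pt "0 0 0 -0.2 0.5 -0.06 1" --pt "0 0 0 0 1 0 1" --pt "0 0 0 0 1 0 1" --pt "0 0 0 0 0.8 0 1" --pt "0 0 0 0 0.4 0 1" --pt "0 0 0 0 0.2 0 1" --pt "0 0 0 0 0 0 1"

```text
time_s: 9.5
eef_pos: [0.5456, -0.2659, -0.0066]
eef_rot: [0.411, -0.411, -0.575, 0.575]
wrist_force: [-0.3, 0.3, 1.0]
opening: 1.001
```

```bash
python3 - <<'E'
from h import *
np.set_printoptions(precision=1,suppress=True,linewidth=150)
stat();im,d=cap('wrist','w10.png')
v,u=np.mgrid[180:420,210:430]
P=tojig(unproj('wrist',np.c_[u.ravel(),v.ravel()],d[180:420,210:430].ravel()))*1000
t=P[(P[:,2]>32)&(P[:,2]<40)];print(len(t),t.mean(0),cv2.minAreaRect(t[:,:2].astype(np.float32)))
E
```

```text
t 9.5 jig mm [ -18.6 -247.4   -6.6] yawerr 4.08 Fjig [-0.3  0.4  1. ] open 1.001
11139 [ -21.5 -246.8   36.3] ((-19.967069625854492, -246.6569061279297), (35.34366989135742, 40.22628402709961), 3.7855029106140137)
```

View pics/w10.png

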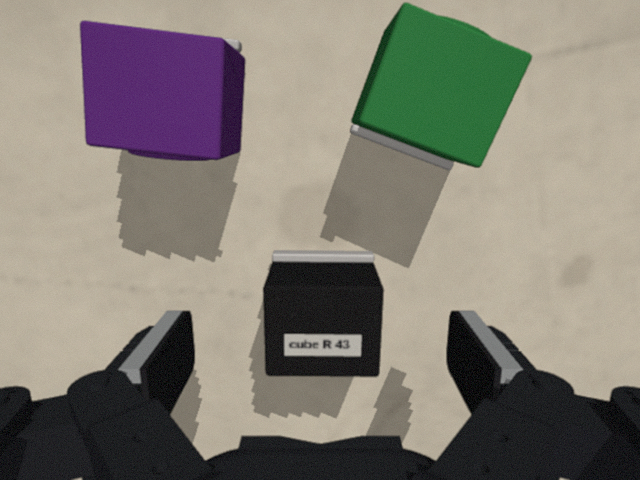

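The cube is centred between the open pads (columns 265–382) and square to them. I'll lower and grip.

Request:
step_arm --pt "0 0 0 0 0.5 0 1" --pt "0 0 0 0 0.35 0 1" --pt "0 0 0 0 0 0 0.5" --pt "0 0 0 0 0 0 0.2" --pt "0 0 0 0 0 0 0" --pt "0 0 0 0 0 0 0" --pt "0 0 0 0 0 0 0" --pt "0 0 0 0 0 0 0"

```text
time_s: 10.35
eef_pos: [0.5462, -0.2664, -0.031]
eef_rot: [0.41, -0.411, -0.575, 0.575]
wrist_force: [0.3, -0.5, 5.1]
opening: 0.461
```

```bash
python3 - <<'E'
from h import *
stat();cap('wrist','w11.png')
E
```

```text
t 10.35 jig mm [ -18.1 -248.1  -31. ] yawerr 4.08 Fjig [ 0.1 -0.6  5.1] open 0.461
```

View pics/w11.png

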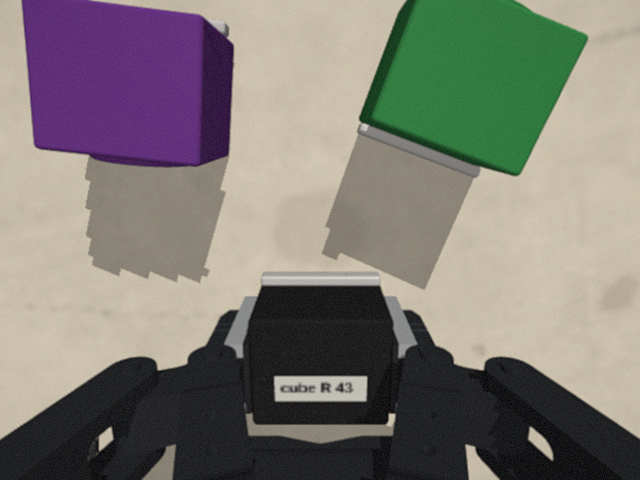

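Gripped at 39 mm opening. I'll lift, square up and carry it over the bed.

Request:
step_arm --pt "0 0 0 0 -0.3 0 0" --pt "0 0 0 0 -0.8 0 0" --pt "0 0 0 0 -0.9 0 0" --pt "0 0.35 0 0 -0.5 0 0" --pt "0 0.33 0 0 0 0 0" --pt "0 0 0 0.5 0 0 0" --pt "0 0 0 1 0 0.05 0" --pt "0 0 0 1 0 0.05 0" --pt "0 0 0 1 0 0.05 0" --pt "0 0 0 1 0 0.05 0"

```text
time_s: 11.4
eef_pos: [0.5031, -0.1344, 0.0423]
eef_rot: [0.432, -0.43, -0.561, 0.561]
wrist_force: [0.7, 0.2, -0.4]
opening: 0.461
```

Request:
step_arm --pt "0 0 0 1 0 0.05 0" --pt "0 0 0 1 0 0 0" --pt "0 0 0 1 0 0 0" --pt "0 0 0 0.5 0 0 0" --pt "0 0 0 0 0 0 0" --pt "0 0 0 0 0 0 0"

```text
time_s: 12.0
eef_pos: [0.4768, -0.036, 0.0432]
eef_rot: [0.431, -0.431, -0.561, 0.561]
wrist_force: [0.3, -0.5, -0.4]
opening: 0.456
```

```bash
python3 - <<'E'
from h import *
stat();cap('wrist','w12.png')
im,d=cap('top','t12.png');cv2.imwrite('pics/t12z.png',cv2.resize(im[205:325,250:360],None,fx=5,fy=5,interpolation=cv2.INTER_CUBIC))
E
```

```text
t 12.0 jig mm [-26.1  -7.5  43.2] yawerr 0.08 Fjig [ 0.1 -0.5 -0.4] open 0.456
```

View pics/w12.png

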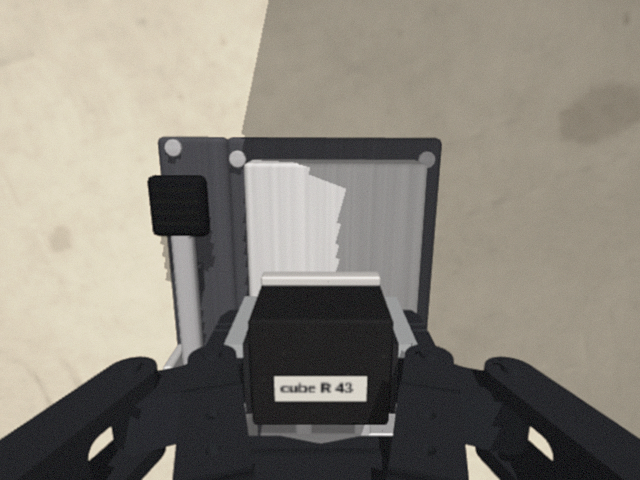

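View pics/t12z.png

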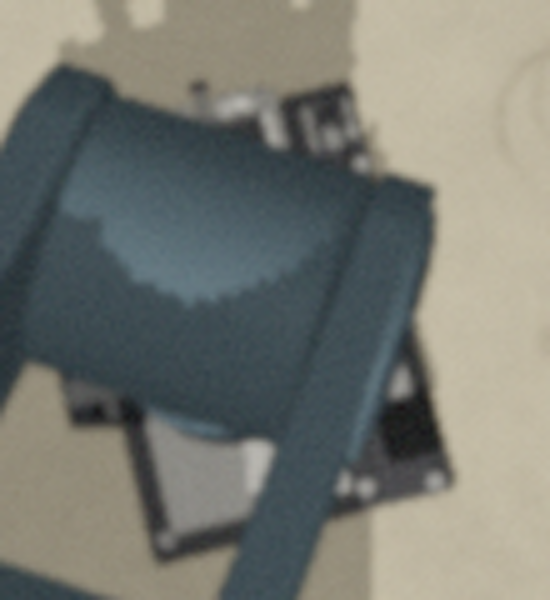

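```bash
python3 - <<'E'
from h import *
np.set_printoptions(precision=2,suppress=True)
im=cv2.imread('pics/w12.png')
cv2.imwrite('pics/w12z.png',cv2.resize(im[130:300,140:450],None,fx=2.5,fy=2.5,interpolation=cv2.INTER_CUBIC))
c=ctrl.get_calibration('wrist')
def atz(uv,z):
    a=unproj('wrist',uv,np.ones(len(uv)));C=-np.array(c['R']).T@c['t'];D=a-C;return C+D*((z-C[2])/D[:,2])[:,None]
g=cv2.cvtColor(im,6).astype(float)
for r in(180,200,220,240,260):
    gx=np.abs(np.diff(cv2.GaussianBlur(g[r-3:r+4],(5,7),0).mean(0)))
    l=235+gx[235:262].argmax(); rr=410+gx[410:432].argmax()
    p=tojig(atz([[l+.5,r],[rr+.5,r]],.030))*1000
    print(r,l,rr,p[:,:2].ravel())
for u in(260,280,300,380,400,420):
    gy=np.abs(np.diff(g[140:180,u-3:u+4].mean(1))); print(u,140+gy.argmax(),tojig(atz([[u,140.5+gy.argmax()]],.03))*1000)
E
```

```text
180 244 425 [-71.98 -40.82 -71.94  37.77]
200 245 424 [-63.21 -40.82 -63.17  37.94]
220 246 422 [-54.2  -40.82 -54.17  37.65]
240 246 421 [-44.94 -41.26 -44.92  37.81]
260 248 431 [-35.43 -40.8  -35.42  42.99]
260 159 [[-80.75 -33.75  30.  ]]
280 161 [[-79.91 -25.2   30.  ]]
300 164 [[-78.64 -16.63  30.  ]]
380 159 [[-80.73  17.7   30.  ]]
400 159 [[-80.72  26.26  30.  ]]
420 163 [[-79.01  34.93  30.  ]]
```

View pics/w12z.png

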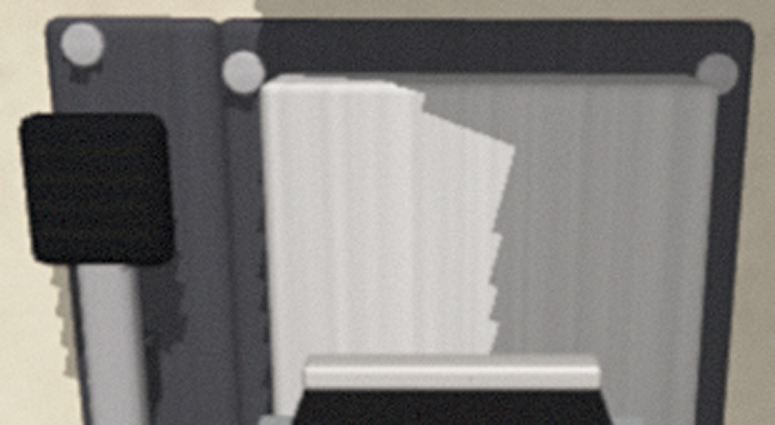

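The bed edges run parallel to my fitted axes. Its centre is about 1.3 mm right of my fit, so I'll shift +6 mm and lower.

Request:
step_arm --pt "0 0 0 0.2 0 0 0" --pt "0 0 0 0 0.5 0 0" --pt "0 0 0 0 0.5 0 0" --pt "0 0 0 0 0.25 0 0" --pt "0 0 0 0 0 0 0"

```text
time_s: 12.6
eef_pos: [0.4742, -0.0301, 0.0046]
eef_rot: [0.432, -0.43, -0.56, 0.561]
wrist_force: [-0.2, 1.0, -1.3]
opening: 0.463
```

```bash
python3 - <<'E'
from h import *
stat()
np.set_printoptions(precision=2,suppress=True)
im,d=cap('wrist','w13.png')
c=ctrl.get_calibration('wrist')
def atz(uv,z):
    a=unproj('wrist',uv,np.ones(len(uv)));C=-np.array(c['R']).T@c['t'];D=a-C;return C+D*((z-C[2])/D[:,2])[:,None]
g=cv2.cvtColor(im,6).astype(float)
for r in(190,220,250):
    gx=np.abs(np.diff(cv2.GaussianBlur(g[r-3:r+4],(5,7),0).mean(0)))
    l=190+gx[190:262].argmax(); rr=390+gx[390:460].argmax()
    p=tojig(atz([[l+.5,r],[rr+.5,r]],.030))*1000
    print(r,l,rr,p[:,:2].ravel())
v,u=np.mgrid[230:450,200:440]
P=tojig(unproj('wrist',np.c_[u.ravel(),v.ravel()],d[230:450,200:440].ravel()))*1000
P=P[(P[:,0]>-60)&(abs(P[:,1])<21.5)&(P[:,2]>55)];print(np.histogram(P[:,2],bins=np.arange(55,110,5)))
z=np.median(P[(P[:,2]<85)][:,2]);t=P[abs(P[:,2]-z)<2.5];print(z,t.mean(0),cv2.minAreaRect(t[:,:2].astype(np.float32)),t.max(0),t.min(0))
A=np.c_[t[:,:2]-t[:,:2].mean(0),np.ones(len(t))];print('slope deg',np.degrees(np.linalg.lstsq(A,t[:,2],rcond=None)[0][:2]))
E
```

```text
t 12.6 jig mm [-27.1  -1.1   4.6] yawerr -0.04 Fjig [ 0.1  1.  -1.3] open 0.463
190 206 448 [-74.02 -40.5  -73.97  43.57]
220 208 445 [-63.36 -40.58 -63.3   43.39]
250 210 443 [-52.26 -40.66 -52.2   43.56]
(array([  855,   976,  1110, 16037,   102,    75,   182,   163,    38,
         769]), array([ 55,  60,  65,  70,  75,  80,  85,  90,  95, 100, 105]))
71.81469666345356 [-29.67  -0.55  71.96] ((-28.22627830505371, -0.11377334594726562), (43.025909423828125, 35.69963836669922), 89.2911605834961) [-10.3   21.49  74.31] [-46.09 -21.5   69.32]
slope deg [0.79 0.34]
```

View pics/w13.png

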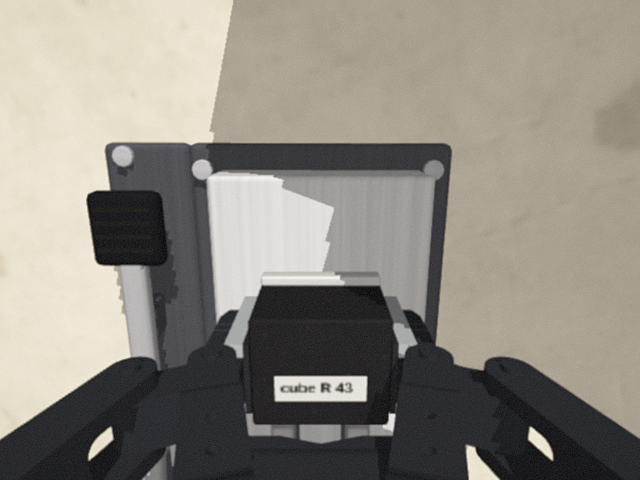

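The cube is centred within about 0.5 mm, its top is at z≈71.8 and level, so there are about 6 mm left to go.

Request:
step_arm --pt "0 0 0 0 0.1 0 0" --pt "0 0 0 0 0.05 0 0" --pt "0 0 0 0 0.02 0 0" --pt "0 0 0 0 0 0 0"

```text
time_s: 13.05
eef_pos: [0.4753, -0.0302, 0.0007]
eef_rot: [-0.431, 0.431, 0.561, -0.56]
wrist_force: [0.5, -0.4, -1.7]
opening: 0.459
```

Request:
step_arm --pt "0 0 0 0 0.02 0 0" --pt "0 0 0 0 0 0 0"

```text
time_s: 13.25
eef_pos: [0.4752, -0.0301, 0.0]
eef_rot: [-0.431, 0.431, 0.561, -0.56]
wrist_force: [-0.1, 1.5, -1.8]
opening: 0.459
```

```bash
python3 - <<'E'
from h import *
stat()
E
```

```text
t 13.25 jig mm [-26.1  -1.4   0. ] yawerr 0.0 Fjig [ 0.3  1.5 -1.8] open 0.459
```

Request:
step_arm --pt "0 0 0 0 0.03 0 0" --pt "0 0 0 0 0 0 0"

```text
time_s: 13.45
eef_pos: [0.4752, -0.0301, -0.001]
eef_rot: [0.431, -0.431, -0.561, 0.561]
wrist_force: [-0.3, 0.3, -0.7]
opening: 0.461
```

Request:
step_arm --pt "0 0 0 0 0.03 0 0" --pt "0 0 0 0 0 0 0"

```text
time_s: 13.65
eef_pos: [0.4752, -0.0301, -0.001]
eef_rot: [0.431, -0.431, -0.56, 0.561]
wrist_force: [-3.2, 0.9, 9.9]
opening: 0.46
```

Contact at 9.9 N. I'll ease off a little, then slide towards the stop.

Request:
step_arm --pt "0 0 0 0 -0.02 0 0" --pt "0 0 0 0 0 -0.1 0" --pt "0 0 0 0 0 -0.2 0" --pt "0 0 0 0 0 -0.2 0" --pt "0 0 0 0 0 -0.1 0" --pt "0 0 0 0 0 0 0"

```text
time_s: 14.25
eef_pos: [0.4927, -0.0256, -0.001]
eef_rot: [0.431, -0.431, -0.56, 0.561]
wrist_force: [-2.9, -1.3, 4.7]
opening: 0.462
```

```bash
python3 - <<'E'
from h import *
stat()
im,d=cap('wrist','w14.png')
im,d=cap('side','s14.png');cv2.imwrite('pics/s14z.png',cv2.resize(im[190:310,220:350],None,fx=5,fy=5,interpolation=cv2.INTER_CUBIC))
E
```

```text
t 14.25 jig mm [-8.1 -1.6 -1. ] yawerr 0.02 Fjig [-3.1 -0.5  4.7] open 0.462
```

View pics/w14.png

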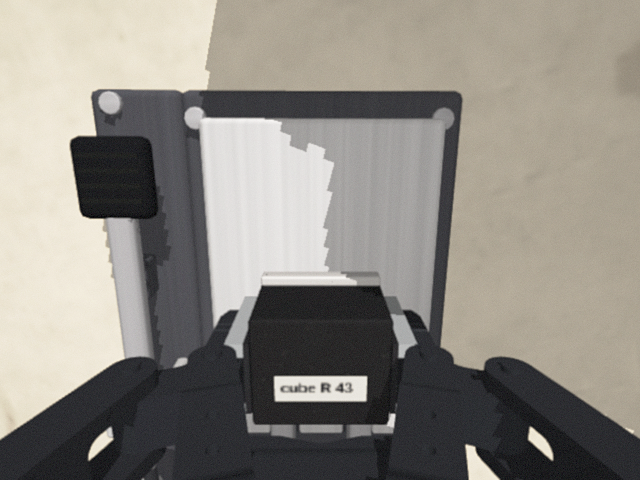

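View pics/s14z.png

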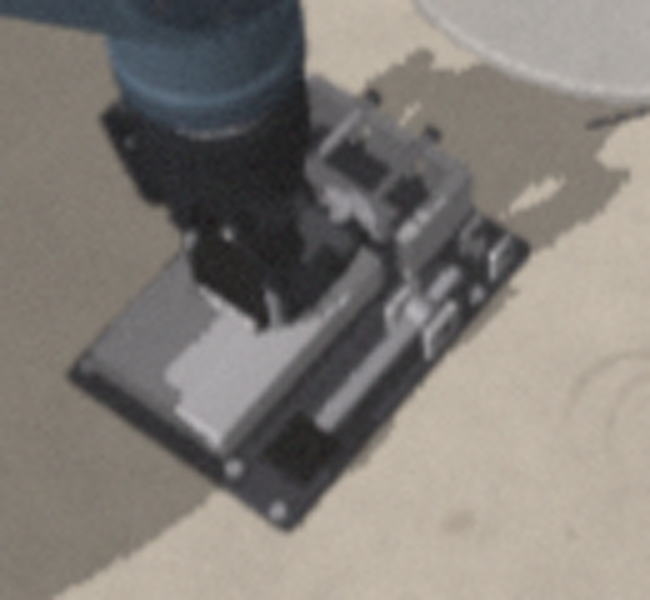

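Request:
step_arm --pt "0 0 0 0 -0.01 -0.1 0" --pt "0 0 0 0 0 -0.03 0" --pt "0 0 0 0 0 0 0"

```text
time_s: 14.65
eef_pos: [0.4967, -0.0245, -0.001]
eef_rot: [-0.431, 0.431, 0.561, -0.56]
wrist_force: [0.6, 0.1, 1.0]
opening: 0.464
```

Request:
step_arm --pt "0 0 0 0 0 -0.07 0" --pt "0 0 0 0 0 0 0"

```text
time_s: 14.85
eef_pos: [0.4982, -0.0239, -0.001]
eef_rot: [0.431, -0.431, -0.56, 0.561]
wrist_force: [-3.1, -1.4, 2.2]
opening: 0.459
```

Request:
step_arm --pt "0 0 0 0 0 -0.07 0" --pt "0 0 0 0 0 0 0"

```text
time_s: 15.05
eef_pos: [0.4998, -0.0235, -0.001]
eef_rot: [0.431, -0.431, -0.56, 0.561]
wrist_force: [-4.9, -1.8, 5.0]
opening: 0.464
```

Request:
step_arm --pt "0 0 0 0 0 -0.07 0" --pt "0 0 0 0 0 0 0"

```text
time_s: 15.25
eef_pos: [0.5011, -0.0231, -0.001]
eef_rot: [0.432, -0.43, -0.56, 0.561]
wrist_force: [-7.2, -2.7, 7.1]
opening: 0.46
```

```bash
python3 - <<'E'
from h import *
stat()
E
```

```text
t 15.25 jig mm [ 0.7 -1.3 -1. ] yawerr 0.02 Fjig [-7.6 -0.8  7.1] open 0.46
```

Request:
step_arm --pt "0 0 0 0 -0.01 -0.07 0" --pt "0 0 0 0 0 -0.06 0" --pt "0 0 0 0 0 0 0"

```text
time_s: 15.55
eef_pos: [0.5039, -0.0223, -0.001]
eef_rot: [0.432, -0.43, -0.559, 0.562]
wrist_force: [-11.0, -5.5, 8.6]
opening: 0.463
```

```bash
python3 - <<'E'
from h import *
stat()
cap('wrist','w15.png')
im,d=cap('side','s15.png');cv2.imwrite('pics/s15z.png',cv2.resize(im[195:265,265:345],None,fx=8,fy=8,interpolation=cv2.INTER_CUBIC))
print(pix('side',jw(np.array([[12,0,37],[47,-46,44],[97,-46,44],[12,-70,29]])/1000,*JP)))
E
```

```text
t 15.55 jig mm [ 3.6 -1.3 -1. ] yawerr 0.03 Fjig [-12.   -2.5   8.6] open 0.463
[[274.76594583 238.97649111]
 [299.25035523 237.07791373]
 [312.12447424 222.65068972]
 [298.45879107 256.06929685]]
```

View pics/s15z.png

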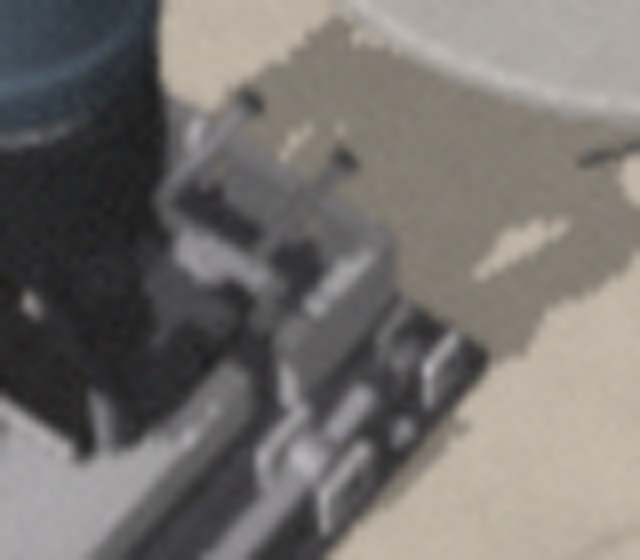

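View pics/w15.png

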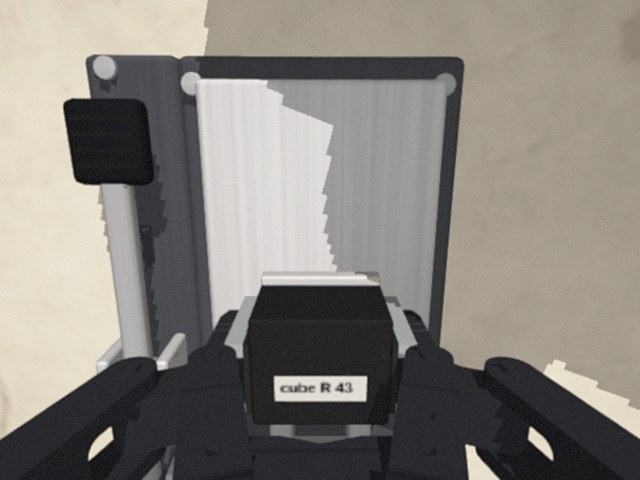

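Request:
step_arm --pt "0 0 0 0 -0.02 -0.06 0" --pt "0 0 0 0 0 -0.05 0" --pt "0 0 0 0 0 0 0" --pt "0 0 0 0 0 0 0"

```text
time_s: 16.05
eef_pos: [0.5064, -0.0216, -0.0009]
eef_rot: [0.433, -0.429, -0.559, 0.562]
wrist_force: [-10.9, -6.5, 4.8]
opening: 0.461
```

```bash
python3 - <<'E'
from h import *
np.set_printoptions(precision=4,suppress=True)
stat();P,R,o=tool();print(R[:,1],np.array(o['torque']))
im,d=cap('wrist','w16.png');stat()
v,u=np.mgrid[318:420,250:392]
Q=tojig(unproj('wrist',np.c_[u.ravel(),v.ravel()],d[318:420,250:392].ravel()))*1000
z=np.median(Q[:,2]);t=Q[abs(Q[:,2]-z)<3];A=np.c_[t[:,:2]-t[:,:2].mean(0),np.ones(len(t))];print('top z',z,'slope deg',np.degrees(np.linalg.lstsq(A,t[:,2],rcond=None)[0][:2]),t.mean(0),t.max(0),t.min(0))
# refit at w13 pic not stored
cv2.imwrite('pics/w16z.png',cv2.resize(im[400:480,220:420],None,fx=4,fy=4,interpolation=cv2.INTER_CUBIC))
for v0 in(425,428,431,434,437,440): print(v0,[tojig(unproj('wrist',[[u0,v0]],[d[v0,u0]]))[0]*1000 for u0 in(283,358)])
E
```

```text
t 16.05 jig mm [ 6.1 -1.2 -0.9] yawerr 0.03 Fjig [-12.2  -3.5   4.8] open 0.461
[-0.0063 -0.0007 -1.    ] [-1.1594  1.6531 -0.125 ]
t 16.1 jig mm [ 6.1 -1.3 -0.9] yawerr 0.02 Fjig [-12.2  -2.7   5.7] open 0.46
top z 65.62972388359836 slope deg [0.1927 0.1041] [ 3.0065 -0.8016 65.6412] [20.9186 19.4552 68.2051] [-12.8805 -20.9154  63.0035]
425 [array([ 39.6558, -14.0143,  42.7482]), array([39.7249, 12.5904, 42.6767])]
428 [array([ 40.1528, -13.9473,  43.672 ]), array([40.4644, 12.5522, 43.3018])]
431 [array([ 42.2586, -14.081 ,  42.6135]), array([41.5285, 12.557 , 43.5214])]
434 [array([ 43.6054, -14.1189,  42.5028]), array([43.3701, 12.6619, 42.8028])]
437 [array([ -4.2689,  -8.1711, 101.1592]), array([ -4.6534,   6.3998, 101.6269])]
440 [array([ -4.2125,  -8.1096, 101.9055]), array([ -4.4628,   6.3528, 102.2097])]
```

View pics/w16z.png

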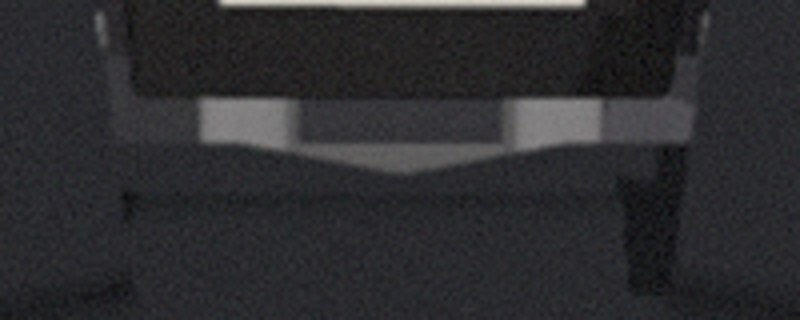

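Request:
step_arm --pt "0 0 0 0 0 -0.03 0" --pt "0 0 0 0 0 0 0" --pt "0 0 0 0 0 0 0" --pt "0 0 0 0 0 0 0" --pt "0 0 0 0 0 0 0"

```text
time_s: 16.6
eef_pos: [0.5068, -0.0215, -0.001]
eef_rot: [0.433, -0.429, -0.559, 0.562]
wrist_force: [-12.4, -7.4, 7.4]
opening: 0.466
```

```bash
python3 - <<'E'
from h import *
np.set_printoptions(precision=4,suppress=True)
stat()
im,d=cap('wrist','w17.png')
v,u=np.mgrid[318:424,250:392]
Q=tojig(unproj('wrist',np.c_[u.ravel(),v.ravel()],d[318:424,250:392].ravel()))*1000
t=Q[abs(Q[:,2]-65.6)<3];print('top',t.mean(0),t.max(0),t.min(0),cv2.minAreaRect(t[:,:2].astype(np.float32)))
im,d=cap('top','t17.png');cv2.imwrite('pics/t17z.png',cv2.resize(im[200:300,240:350],None,fx=5.5,fy=5.5,interpolation=cv2.INTER_CUBIC))
im,d=cap('side','s17.png');cv2.imwrite('pics/s17z.png',cv2.resize(im[190:310,220:350],None,fx=5,fy=5,interpolation=cv2.INTER_CUBIC))
E
```

```text
t 16.6 jig mm [ 6.6 -1.2 -1. ] yawerr 0.03 Fjig [-13.9  -4.    7.4] open 0.466
top [ 4.1244 -0.8055 65.6374] [22.4843 19.4416 68.2257] [-12.1766 -20.9244  63.1118] ((5.060998916625977, -0.6423721313476562), (40.39181900024414, 34.568016052246094), 89.44171905517578)
```

View pics/t17z.png

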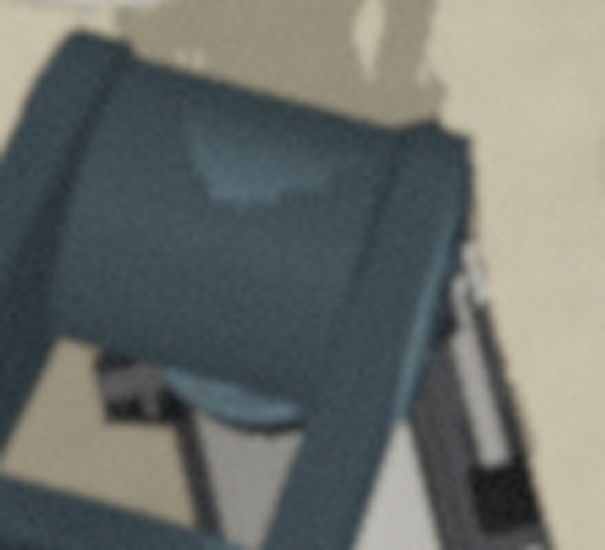

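View pics/s17z.png

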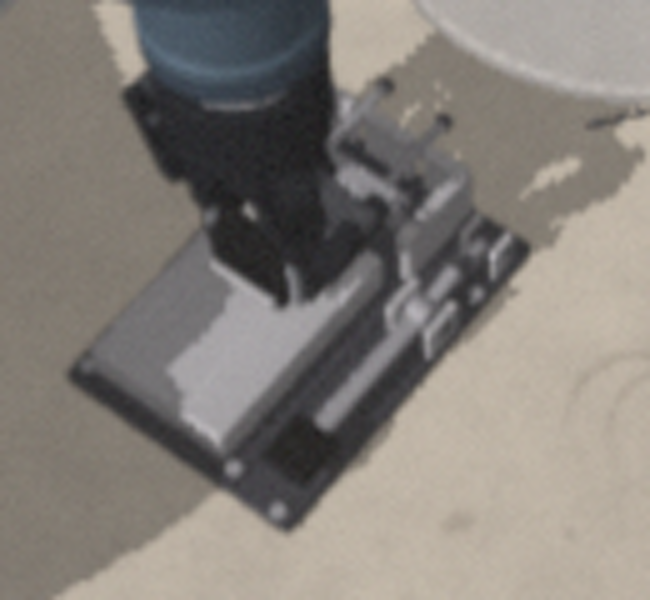

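View pics/w17.png

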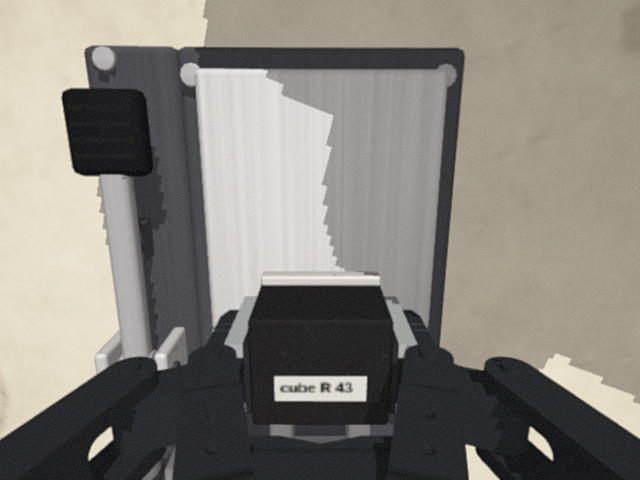

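Three estimates of the stop travel agree. The picture gives about 10 mm, the contact history gives about 9.6 mm, and the push minus bed friction gives about 9 to 10 N. All are well inside 6–14, so I'm handing in.

```bash
python3 - <<'E'
from h import *
stat(); print(ctrl.hand_in()); stat()
E
```

```text
t 16.75 jig mm [ 6.6 -1.2 -1. ] yawerr 0.03 Fjig [-13.5  -3.6   7. ] open 0.463
the job is handed in; nothing more can be done
None
the job is handed in; nothing more can be done
```

The job is handed in at 16.75 s: the lever is snapped down and released, and the black cube is flat on the bed, held against the stop with a steady push.

**What went wrong on the way:** my first press on the lever was too shallow, and it sprang back. The fingers turned out to end about 32 mm short of the reported TCP. I allowed for that, and the second press snapped the lever down and the prongs rose.

**Last checks:**
- **Lever:** the pad measured level at z ≈ 28.5 mm before I lifted off, and later pictures still show it down.
- **Cube position:** its top is at z ≈ 65.6 mm, so it is seated on the bed, and level within about 0.2°. It is centred on the prongs to well under 1 mm, and the gripper is square to the jig within about 0.1°.
- **Stop travel:** about 10 mm from the picture and about 9.6 mm from where contact began.
- **Push:** the wrist reads about 13.5 N along the bed. That includes an estimated 4 N or so of friction from roughly 7 N resting on the bed, leaving about 9–10 N on the stop. It also reads about 3.6 N sideways, which I did not explain.
- **Order and limits:** every stop-travel estimate stayed well short of the 20 mm end of travel. I touched nothing but the lever and the cube; I did not re-measure the objective, dish and coverslip box at the end.

**Not checked directly:** the arm hid the pointers and engraved lines from every camera. The stop position is inferred from geometry and force, not read off the scale.

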